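Change the wheels of the packet sealer

TASK

The middle wheel of the packet sealer has broken, and its other wheels are back from the wash. Switch the sealer off at its red isolator knob and keep it off for as long as the yellow guard is off; lift the guard off its two pins and lay it on the table, lay the broken grey wheel flat on the table too, clear of the sealer, and slide every good wheel that is there onto the shaft whose collar has the wheel's colour, turned so that its keyway goes over the shaft's key, until it is fully home on the collar. Then set the guard back over both pins, flush on their shoulders, and only then switch the sealer on again; leave the tally counter, the timer and the packet on the scale where they are.

Things in the scene. Friction and masses are not known exactly. Their poses are not given: they have to be found in the camera images.
- sealer: the fixed white bench packet sealer, 112 mm deep (x -50 to +62 mm) and 374 mm long (y +152 to -222 mm), origin on the table under the middle of its three shafts; x to its back, y along it, z up. Steel deck 55 mm up; shafts at y = +84 (blue collar), 0 (green), -84 mm (red); behind them a bar 13 mm high. From y = -156 to -222 mm a control head 90 mm high carries the isolator
- isolator (a joint): angle of the red isolator knob on the control head: 0 = off, 1.57 = on (stops at both); the value grows clockwise seen from above; it takes about 0.06 N m and stays where it is left
- isolator_grip (a point): grip point of the isolator knob, on its upright axis: a red bar 42 mm long, 14 mm wide and 32 mm high; this point lies 7 mm below the bar's top and 25 mm above its foot, 127 mm over the table. The frame turns with the knob and the bar lies along its x axis (at value 0: the sealer's x)
- guard_seat (a point): point on the sealer midway between its two guard pins, level with their shoulders (99 mm over the table): the middle of the guard's underside rests here. Axes as the sealer's. The pins are at y = +140 and -140 mm: posts 13 mm thick with a flat shoulder, above it a pin 8 mm thick and 15 mm high, tapered over its top 5 mm
- guard_plate (a point): the loose yellow guard, 0.4 kg: sheet 104 mm (x) by 302 mm (y), 4 mm thick, long edges folded down 12 mm, two 11 mm holes ringed in black at y = +140 and -140 mm. This point is the middle of the sheet's underside, z up; laid on the table it is 12 mm up. Fits either way round. Room to lay it: on the table in front of the sealer, to the right of the wheels, roughly parallel to the sealer
- guard_handle (a point): centre of the guard's black bar handle, 14 mm wide (x), 110 mm long (y), 14 mm high, 33 mm above point guard_plate; 22 mm free below the bar; two 10 mm posts carry it at y = +42 and -42 mm
- counter: bystander: grey hand tally counter, 26 x 50 x 56 mm, standing; origin under its centre
- timer: bystander: round wind-up timer with a red dial, 64 mm wide, 37 mm high; origin under its centre
- weighed_packet: bystander: packet of biscuits lying on the scale, 88 x 135 x 13 mm; origin under its centre
- wheel_blue_hub (a point): good blue wheel, 0.12 kg, lying hub up: disc 70 mm across, 12 mm thick, smooth rim; on it a round hub 36 mm across, 20 mm high. This point: on the axis, 22 mm above the underside, mid-hub. x points to the keyway (white dot on the hub's top), 8.6 mm wide, reaching 13.5 mm from the axis, in a through bore of 18.6 mm. None if absent: its shaft then stays empty
- shaft_blue_seat (a point): foot of the upright shaft with the blue collar, on its axis at the collar's top, 58 mm over the table: the wheel's underside rests here when home. Shaft 16 mm thick, 35 mm high above this point, tapered over its top 4 mm. x points to its brass key: 6 mm wide, reaching 12 mm from the axis, up to 21 mm high (plain shaft above). Held at any angle (1.5 N m)
- wheel_green_hub (a point): good green wheel, 0.12 kg, lying hub up: disc 70 mm across, 12 mm thick, finely ridged rim; on it a round hub 36 mm across, 20 mm high. This point: on the axis, 22 mm above the underside, mid-hub. x points to the keyway (white dot on the hub's top), 8.6 mm wide, reaching 13.5 mm from the axis, in a through bore of 18.6 mm.
- shaft_green_seat (a point): foot of the upright shaft with the green collar, on its axis at the collar's top, 58 mm over the table: the wheel's underside rests here when home. Shaft 16 mm thick, 35 mm high above this point, tapered over its top 4 mm. x points to its brass key: 6 mm wide, reaching 12 mm from the axis, up to 21 mm high (plain shaft above). Held at any angle (1.5 N m)
- wheel_red_hub (a point): good red wheel, 0.12 kg, lying hub up: disc 70 mm across, 12 mm thick, rim with ten raised blocks; on it a round hub 36 mm across, 20 mm high. This point: on the axis, 22 mm above the underside, mid-hub. x points to the keyway (white dot on the hub's top), 8.6 mm wide, reaching 13.5 mm from the axis, in a through bore of 18.6 mm. None if absent: its shaft then stays empty
- shaft_red_seat (a point): foot of the upright shaft with the red collar, on its axis at the collar's top, 58 mm over the table: the wheel's underside rests here when home. Shaft 16 mm thick, 35 mm high above this point, tapered over its top 4 mm. x points to its brass key: 6 mm wide, reaching 12 mm from the axis, up to 21 mm high (plain shaft above). Held at any angle (1.5 N m)
- broken_wheel_hub (a point): the broken grey wheel, of the same size and shape as the good ones (hub 36 mm across, keyway along x, this point 22 mm above the underside) but with a piece of its rim gone; at the start it is home on the shaft with the green collar, in the middle, and lifts straight off. Room for it on the table: to the left of the guard, where the good wheels lay

How it is judged:
On the way, in this order (a step that is already met when the one before it is completed fails the run):
1. the isolator is switched off (within 0.25 rad of its off stop) (value of joint isolator below 0.25 rad), for 0.2 s.
2. the guard lies clear of the sealer, low on the table (its underside less than 40 mm up and more than 100 mm from its seat, seen from above) (horizontal distance between guard_plate and guard_seat above 0.1 m and height (world z) of guard_plate below 0.04 m), for 0.2 s.
3. every good wheel that is there is fully home on the shaft of its own colour and the broken wheel lies flat on the table, clear of the sealer (horizontal distance between wheel_blue_hub and shaft_blue_seat below 0.004 m and z of wheel_blue_hub in the frame of shaft_blue_seat between 0.019 and 0.0245 m and angle between each of wheel_blue_hub, wheel_green_hub, wheel_red_hub's own z axis and vertical below 0.06 rad and angle between the x axis of wheel_blue_hub and the x axis of shaft_blue_seat, either way round below 0.2 rad and horizontal distance between wheel_green_hub and shaft_green_seat below 0.004 m and z of wheel_green_hub in the frame of shaft_green_seat between 0.019 and 0.0245 m and angle between the x axis of wheel_green_hub and the x axis of shaft_green_seat, either way round below 0.2 rad and horizontal distance between wheel_red_hub and shaft_red_seat below 0.004 m and z of wheel_red_hub in the frame of shaft_red_seat between 0.019 and 0.0245 m and angle between the x axis of wheel_red_hub and the x axis of shaft_red_seat, either way round below 0.2 rad and height (world z) of broken_wheel_hub below 0.032 m and angle between broken_wheel_hub's own z axis and vertical below 0.15 rad and horizontal distance between broken_wheel_hub and guard_seat above 0.08 m), for 0.2 s.
4. the guard is back on its pins, flush on the shoulders (distance between guard_plate and guard_seat below 0.0045 m and angle between guard_plate's own z axis and vertical below 0.03 rad and angle between the y axis of guard_plate and the y axis of guard_seat, either way round below 0.04 rad), for 0.2 s.
5. the isolator is switched on (more than 1.3 rad) (value of joint isolator above 1.3 rad), for 0.2 s.
At the end, for the whole second after the job is handed in: Each good wheel there is home on its colour's shaft (2.5 mm high, 4 mm off axis, 0.06 rad tilt, keyway within 0.2 rad); the broken one lies flat on the table, 80 mm or more from the guard's seat; the guard is on both pins (4.5 mm, 0.03 rad level, 0.04 rad in line); isolator over 1.3 rad (all of step 3 and all of step 4 and value of joint isolator above 1.3 rad); the robot touches nothing.
It fails at once if the guard is off its seat (by more than 20 mm) while the isolator is not off (more than 0.5 rad) (distance between guard_plate and guard_seat above 0.02 m and value of joint isolator above 0.5 rad).
It fails at once if the tally counter, the timer or the packet on the scale is moved more than 40 mm (distance of any of counter, timer, weighed_packet from where it was at the start of the episode above 0.04 m).
Of wheel_blue, wheel_red only 1 to 2 are there at a start; the rules pass over those that are not, and their reading is None.
At some moment in a run one of wheel_blue, wheel_green, wheel_red may be knocked a few centimetres aside while the robot is not near it.
It also fails if it takes over 210 s, if anything falls off the work surface, if the arm or the gripper's body presses on something with over 40 N, if the wrist force passes 120 N, or if a joint passes its speed limit or range.

ROBOT

A 6-joint arm with a two-finger parallel gripper is mounted at the origin on a cart in front of the work surface, level with it; the furniture and walls round the work are solid. World frame = base frame: x ahead of the robot, y to its left, z up, the work surface at z = 0. Lengths are in m, angles in rad, forces in N, time in s.
With the tool pointing down it reaches from about 0.35 to 1 m from the base axis. Payload 7.1 kg.
Tool frame: the origin (TCP) lies midway between the tips of the shut fingers; the grasp point (between the pads) lies grip_depth behind it (grip_depth is the distance from the TCP to the grasp point, in m); z points along the fingers, y is the line along which they close (so a half turn about z gives the same grasp; the last joint's range is limited). The gripper opens to 85 mm and grips with 20 to 120 N. Pads are 22 mm wide; open, the fingers measure 114 mm over their backs; the gripper's body (76 mm by 85 mm) begins 54 mm behind the grasp point. The pads swing forward as they close: fully open they stand 13 mm farther back than shut.
Start: joints at [-1.243, 0.423, 1.63, -0, 1.089, -0.019], TCP at [0.212, -0.588, 0.231] pointing down, gripper open.
Joint ranges: [-3, 3], [-0.9, 2.11], [0.09, 2.58], [-1.31, 4.45], [0.11, 2.69], [-2.54, 2.54]. Speed limits (rad/s): [2.39, 2.39, 3.01, 3.14, 3.14, 3.14].

INTERFACE

Orientations are given as a unit quaternion [x, y, z, w].
In Python, from cell import observe, camera, get_calibration, close_job, search_frame, outline_of, grip_depth gives the robot as it stands.
- The arm moves only by the tool send_rows, never from a script. Its argument "steps" is text: rows parted by semicolons, each of 7 numbers parted by spaces: the turn, a rotation vector about the tool's x, y, z in rad, then the shift along the tool's x, y, z in m, then the opening, from 0 (shut) to 1 (fully open). In form: wx wy wz x y z claw; .... A call has 1 to 12 rows; each row shifts and turns the commanded pose from where the row before left it, along the tool's axes as they then stand; what a row does not reach is not made up. A row lasts 1/12 s, in which the tool goes at most 41.7 mm and 7.16 degrees, less where a joint would pass 70% of its speed; a pose out of reach is approached as far as the arm can. A call is refused whole if a number of a shift passes 0.0417 or a number of a turn 0.125, either way. A call with a gripper value outside its range is refused whole. The fingers move at their own pace and stop on an object; "newtons" is the grip in N (left out, the last holds). Time passes only in rows, so rows that do not move let the fingers close. It gives the time, the measured TCP pose, the force, the opening and the grip force at its end, in the units of the state.
- observe(): the state, without advancing time (a new reading comes with each control period).
- camera(name): name is "scene" or "top" or "wrist"; returns (picture, depth): 384x512x3 uint8, red, green, blue; 384x512 float32, m along the optical axis (not along the pixel's ray), 0 where there is no reading.
- get_calibration(name): a dict with "fx", "fy", "cx", "cy" (pixels), "rvec" (rotation vector, rad) and "tvec" (3), from world to camera coordinates, as OpenCV has them. Camera axes: x right, y down, z forward; pixel columns grow to the right and rows downward; lengths in m; the calibration is good to about 2 mm. A picture is of the moment at which its call begins: read the wrist's pose just before it. get_calibration takes no time and is no camera call; for the wrist camera it gives the pose at the moment of the call.
- close_job(): hands the job in; it is judged then, once.
Trained networks look in the newest picture that a camera, given by its name, has taken for a name from the list of things; names that differ only in an ending like _2 or _b are one class to them, and where a whole thing is asked for, a point or a joint stands for the part that bears it (a point fixed in the world has none). Each returns a list of dicts, best first, with "conf" (0 to 1); they miss things now and then, are a little off and sometimes report something else, mostly with a low value. They report only what shows in the picture. A call takes as long as a camera call.
- search_frame(query, camera): "xyz" ([x, y, z] in m, in the coordinates of the camera as it stood for that picture, good to about 4 mm: the middle of the surface that is visible of it).
- outline_of(query, camera): "region" (384x512 bool, what is visible of it).
The state is a dict: "time_s": time; "q": joint angles; "qd": joint speeds; "joint_torque": joint torques, N m; "tcp_pos": TCP position; "ee_rot": TCP orientation; "contact_force": force on the tool from outside, world axes, zero at the start; "moment": the same for the moment, N m; "width": finger opening in m; "grasp_force": force on a finger pad.
Only numpy, scipy, OpenCV 4.12 (cv2) and the standard library are available. Lean on these libraries where they do the work, as an engineer would, in place of code of your own. Each camera call takes 0.05 s, during which the arm holds its last target. There are 200 camera calls.

## Working session

There is one attempt and no reset: what is moved stays moved. The work goes in short steps, Python scripts to look and compute and a tool call to move; the robot and the scene stay as the last step left them, time stands still between calls to the robot, and variables do not carry over. Pictures are saved under pics/ and viewed, at most 14 in all, crops included, and the job is handed in when it is done.

Besides the shell and the picture viewer there is one more tool, called as a command line: name --argument value ..., lists and objects as JSON in quotes. send_rows: Moves the arm, as the interface text tells. Its arguments: {"type":"object","properties":{"steps":{"type":"string"},"newtons":{"type":"number"}},"required":["steps"]}

```bash
mkdir -p pics; ls
cat > h.py <<'E'
import numpy as np, cv2
from cell import *
from scipy.spatial.transform import Rotation as R
def cal(n):
    c=get_calibration(n); return c,R.from_rotvec(np.ravel(c['rvec'])).as_matrix(),np.ravel(c['tvec'])
def toworld(n,p):
    c,Rm,t=cal(n); return (np.asarray(p)-t)@Rm
def cloud(n,d):
    c,Rm,t=cal(n); v,u=np.mgrid[:384,:512]
    P=np.stack([(u-c['cx'])/c['fx']*d,(v-c['cy'])/c['fy']*d,d],-1)
    W=(P-t)@Rm; W[d<=0]=np.nan; return W
def proj(n,p):
    c,Rm,t=cal(n); q=Rm@np.asarray(p)+t; return c['fx']*q[0]/q[2]+c['cx'],c['fy']*q[1]/q[2]+c['cy']
def save(im,f,s=1.5):
    cv2.imwrite('pics/'+f,cv2.resize(im[:,:,::-1],None,fx=s,fy=s,interpolation=cv2.INTER_CUBIC))
E
python3 - <<'E'
from h import *
o=observe(); print(o); print(grip_depth if not callable(grip_depth) else grip_depth())
for n in('top','scene'):
    im,d=camera(n); save(im,n+'1.png'); np.save(n+'d.npy',d); np.save(n+'i.npy',im)
    for q in ['wheel_blue_hub','wheel_green_hub','wheel_red_hub','broken_wheel_hub','guard_plate','guard_handle','isolator','isolator_grip','sealer','counter','timer','weighed_packet']:
        r=search_frame(q,n); print(n,q,[(np.round(toworld(n,x['xyz']),3).tolist(),round(x['conf'],2)) for x in r[:2]])
E
```

```text
pics
{'time_s': 0.0, 'q': array([-1.24297386e+00,  4.23825183e-01,  1.63068426e+00, -1.75318941e-05,
        1.08858223e+00, -1.89666225e-02]), 'qd': array([ 0.00042271,  0.00015888,  0.00014002, -0.0005247 , -0.00207522,
        0.0010963 ]), 'joint_torque': array([ 2.84775291e-03, -5.57376051e+01, -2.81741631e+01,  1.45209412e-05,
        7.51260290e-03, -8.60331710e-06]), 'tcp_pos': array([ 0.21229156, -0.58727092,  0.23055771]), 'ee_rot': array([ 9.85003814e-01,  1.72530940e-01, -1.22957357e-04, -7.39400671e-04]), 'contact_force': array([-0.16586286, -0.45141253,  0.15905212]), 'moment': array([-0.04012254, -0.03815695, -0.01850438]), 'grasp_force': 0.0, 'width': 0.0854749208541244}
0.0187
top wheel_blue_hub [([0.438, -0.021, 0.012], 0.79)]
top wheel_green_hub [([0.491, 0.029, 0.012], 0.75)]
top wheel_red_hub []
top broken_wheel_hub [([0.438, -0.017, 0.014], 0.39)]
top guard_plate [([0.59, -0.323, 0.106], 0.63)]
top guard_handle [([0.589, -0.322, 0.099], 0.56)]
top isolator [([0.507, -0.49, 0.105], 0.51)]
top isolator_grip [([0.51, -0.492, 0.1], 0.79)]
top sealer []
top counter [([0.367, -0.549, 0.045], 0.51), ([0.51, -0.485, 0.089], 0.5)]
top timer [([0.472, -0.616, 0.027], 0.96), ([0.368, -0.551, 0.048], 0.31)]
top weighed_packet []
scene wheel_blue_hub [([0.501, -0.509, 0.072], 0.65)]
scene wheel_green_hub [([0.462, -0.641, 0.023], 0.69)]
scene wheel_red_hub []
scene broken_wheel_hub []
scene guard_plate [([0.573, -0.349, 0.103], 0.67), ([0.685, -0.042, 0.051], 0.45)]
scene guard_handle [([0.572, -0.354, 0.1], 0.87)]
scene isolator [([0.499, -0.499, 0.11], 0.64)]
scene isolator_grip [([0.504, -0.499, 0.11], 0.57)]
scene sealer [([0.503, -0.509, 0.073], 0.68)]
scene counter [([0.357, -0.562, 0.042], 0.56)]
scene timer [([0.462, -0.643, 0.023], 0.74)]
scene weighed_packet [([0.687, -0.045, 0.048], 0.9)]
```

View pics/top1.png

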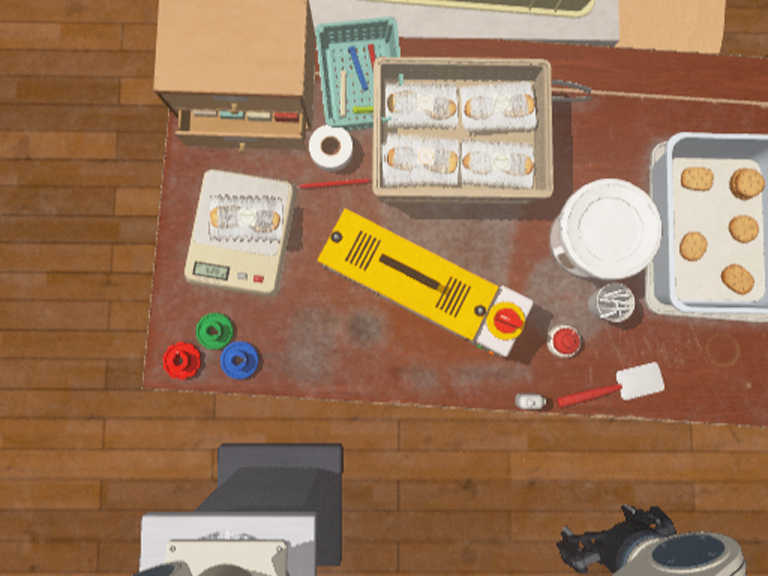

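View pics/scene1.png

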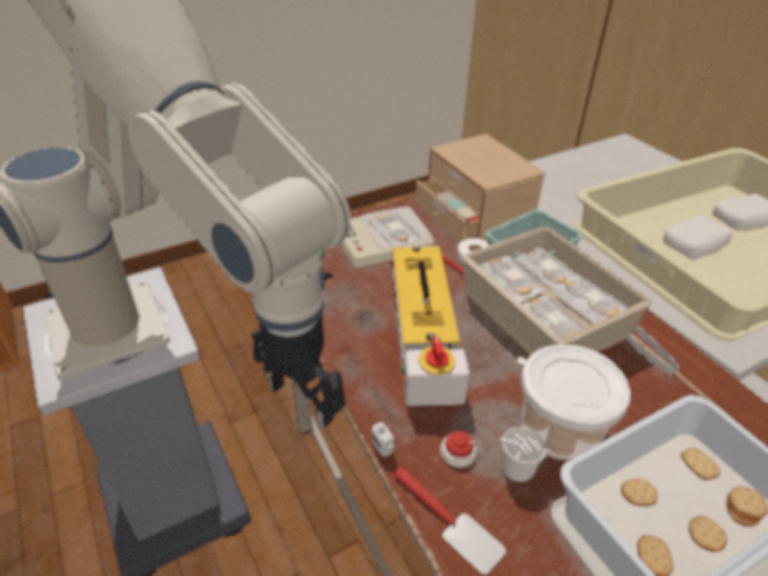

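The top view shows the red wheel at (182,360), green at (214,331) and blue at (240,360), so all three are present. The yellow guard runs from pin (338,235) to pin (482,310), with the knob at (508,322). Next I'll fit the poses.

```bash
cat >> h.py <<'E'
def wheel(W,im,lo,hi,xy,r=0.05,zr=(0.0,0.2)):
    "disc centre from points near xy within height band"
    m=(np.hypot(W[...,0]-xy[0],W[...,1]-xy[1])<r)&(W[...,2]>lo)&(W[...,2]<hi)
    return m
E
python3 - <<'E'
from h import *
im=np.load('topi.npy').astype(int); d=np.load('topd.npy'); W=cloud('top',d)
c,Rm,t=cal('top'); print('cam',-Rm.T@t)
r,g,b=im[...,0],im[...,1],im[...,2]
print('table z',np.nanmedian(W[240:250,200:260,2]))
m=(r>150)&(g>120)&(b<90)&(W[...,2]>.085)&(W[...,2]<.125)
m[:,330:]=False
P=W[m]; print('n',m.sum(),'z',np.median(P[:,2]))
rc=cv2.minAreaRect((P[:,:2]*1000).astype(np.float32)); print(rc)
hm=(W[...,2]>.122)&(W[...,2]<.16)&(np.hypot(W[...,0]-rc[0][0]/1000,W[...,1]-rc[0][1]/1000)<.07)
print('handle',hm.sum(),np.median(W[hm],0),cv2.minAreaRect((W[hm][:,:2]*1000).astype(np.float32)))
km=(r>150)&(g<70)&(b<70)&(W[...,2]>.115)&(W[...,2]<.15)
print('knob',km.sum(),np.median(W[km],0),cv2.minAreaRect((W[km][:,:2]*1000).astype(np.float32)))
for n,px in dict(red=(182,360),green=(214,331),blue=(240,360)).items():
    u,v=px[0]/1.5,px[1]/1.5
    vv,uu=np.mgrid[:384,:512]; m=(np.hypot(uu-u,vv-v)<18)&(W[...,2]>.006)&(W[...,2]<.045)
    h=m&(W[...,2]>.024)
    print(n,(W[m].min(0)+W[m].max(0))/2,'hub',h.sum(),(W[h].min(0)+W[h].max(0))/2,np.median(W[h],0))
E
```

```text
cam [ 0.47221749 -0.25702179  1.12081979]
table z -0.00040919909664648233
n 4079 z 0.10252226650538189
((657.7888793945312, -223.58853149414062), (609.4458618164062, 138.82237243652344), 55.8148307800293)
handle 7 [ 0.61516658 -0.27674849  0.137649  ] ((614.3997192382812, -276.7613220214844), (3.3595340251922607, 8.811683654785156), 63.85243225097656)
knob 85 [ 0.50884253 -0.49399697  0.1328844 ] ((510.37060546875, -493.4515380859375), (40.66410446166992, 13.823925971984863), 67.5979995727539)
red [0.43731649 0.08754277 0.02139015] hub 109 [0.43511555 0.09091058 0.03082368] [0.43501851 0.0913794  0.03077592]
green [0.48220802 0.03021318 0.02047872] hub 108 [0.47652986 0.02256859 0.02950897] [0.49007734 0.03325892 0.03116413]
blue [ 0.44191679 -0.01052039  0.0210392 ] hub 105 [ 0.43705878 -0.01509467  0.03066325] [ 0.43572297 -0.01443537  0.03121215]
```

Run:
```python
from h import *
im=np.load('topi.npy').astype(int); d=np.load('topd.npy'); W=cloud('top',d)
r,g,b=im[...,0],im[...,1],im[...,2]
m=(r>130)&(g>100)&(b<90)&(W[...,2]>.095)&(W[...,2]<.112)
n,l,s,cc=cv2.connectedComponentsWithStats(m.astype(np.uint8)); k=1+np.argmax(s[1:,4]); m=l==k
P=W[m]; print(s[k],np.median(P[:,2])); rc=cv2.minAreaRect((P[:,:2]*1000).astype(np.float32)); print(rc)
v,u=np.mgrid[:384,:512]
hb=(r+g+b<170)
n,l,s,cc=cv2.connectedComponentsWithStats(hb.astype(np.uint8))
for k in range(1,n):
    x,y=cc[k]
    if s[k,4]>8 and 210<x<340 and 145<y<225: 
        q=W[l==k]; print(s[k],cc[k]*1.5,np.nanmedian(q,0),np.isnan(q[:,0]).sum(), cv2.minAreaRect((q[~np.isnan(q[:,0])][:,:2]*1000).astype(np.float32)))
```

```text
[ 212  139  120   88 4023] 0.10260342951024101
((590.613037109375, -323.26251220703125), (302.345703125, 104.64221954345703), 63.05652618408203)
```

send_rows --steps "0 0 -0.125 0 0 0 1;0 0 -0.125 0 0 0 1;0 0 -0.125 0 0 0 1;0 0 -0.125 0 0 0 1;0 0 -0.125 0 0 0 1;0 0 -0.125 0 0 0 1"

```text
time_s: 1.8
tcp_pos: [0.2125, -0.5878, 0.2313]
ee_rot: [0.852, 0.524, 0.0, -0.0]
contact_force: [0.3, 0.3, -0.0]
width: 0.0854
grasp_force: 0.0
```

send_rows --steps "0 0 0 0.0273 0.0279 0.003 0.6;0 0 0 0.0273 0.0279 0.003 0.6;0 0 0 0.0273 0.0279 0.003 0.6;0 0 0 0.0273 0.0279 0.003 0.6;0 0 0 0.0273 0.0279 0.003 0.6;0 0 0 0.0273 0.0279 0.003 0.6;0 0 0 0.0273 0.0279 0.003 0.6;0 0 0 0.0273 0.0279 0.003 0.6;0 0 0 0 0 0 0.6;0 0 0 0 0 0 0.6"

```text
time_s: 2.63
tcp_pos: [0.5126, -0.494, 0.2066]
ee_rot: [0.852, 0.523, -0.0, -0.0]
contact_force: [-0.0, 0.1, 0.0]
width: 0.0511
grasp_force: 0.0
```

```bash
cat >> h.py <<'E'
def go(xyz,yaw):
    "yaw = angle of tool x in world, deg. Prints shift in present tool axes, then the levelling+turn rotvec"
    o=observe(); Rt=R.from_quat(o['ee_rot']); 
    a=np.radians(yaw); x=np.array([np.cos(a),np.sin(a),0]); z=np.array([0,0,-1.]); y=np.cross(z,x)
    Rg=R.from_matrix(np.stack([x,y,z],1))
    ye=Rt.as_matrix()[:,0]
    dW=np.asarray(xyz)-o['tcp_pos']
    print('t',round(o['time_s'],2),'tcp',o['tcp_pos'].round(4),'yaw',np.degrees(np.arctan2(ye[1],ye[0])).round(2),'w',round(o['width'],4),'q6',round(o['q'][5],2))
    print(' shift now',Rt.inv().apply(dW).round(4),'| shift after turn',Rg.inv().apply(dW).round(4),'| turn',(Rt.inv()*Rg).as_rotvec().round(4))
E
python3 - <<'E'
from h import *
go([.510,-.4935,.109],63.06)
im,d=camera('wrist'); save(im,'w1.png'); W=cloud('wrist',d); i=im.astype(int); r,g,b=i[...,0],i[...,1],i[...,2]
km=(r>140)&(g<80)&(b<80)&(W[...,2]>.12)&(W[...,2]<.15)
print('knob',km.sum(),np.median(W[km],0),cv2.minAreaRect((W[km][:,:2]*1000).astype(np.float32)))
E
```

```text
t 2.63 tcp [ 0.5126 -0.494   0.2066] yaw 63.04 w 0.0511 q6 -0.31
 shift now [-0.0008 -0.0025  0.0976] | shift after turn [-0.0008 -0.0025  0.0976] | turn [-0.0005 -0.0001 -0.0003]
knob 687 [ 0.50904266 -0.49442543  0.13313525] ((508.7785339355469, -494.875732421875), (41.585567474365234, 13.985084533691406), 68.69596862792969)
```

send_rows --steps "0 0 -0.1 -0.0024 -0.003 0.025 0.6;0 0 0 0 0 0.025 0.6;0 0 0 0 0 0.025 0.6;0 0 0 0 0 0.022 0.6;0 0 0 0 0 0 0;0 0 0 0 0 0 0;0 0 0 0 0 0 0;0 0 0 0 0 0 0;0 0 0 0 0 0 0;0 0 0 0 0 0 0" --newtons 40

```text
time_s: 3.52
tcp_pos: [0.5075, -0.4975, 0.1121]
ee_rot: [0.826, 0.563, -0.0, 0.002]
contact_force: [-1.4, -4.1, 0.4]
width: 0.0133
grasp_force: 43.4
```

send_rows --steps "0 0 -0.125 0 0 0 0;0 0 -0.125 0 0 0 0;0 0 -0.125 0 0 0 0;0 0 -0.125 0 0 0 0;0 0 -0.125 0 0 0 0;0 0 -0.125 0 0 0 0;0 0 -0.125 0 0 0 0;0 0 -0.125 0 0 0 0;0 0 -0.125 0 0 0 0;0 0 -0.125 0 0 0 0;0 0 -0.125 0 0 0 0;0 0 -0.08 0 0 0 0"

```text
time_s: 4.52
tcp_pos: [0.5123, -0.496, 0.1121]
ee_rot: [0.239, 0.971, -0.0, 0.005]
contact_force: [18.8, 2.6, -5.8]
width: 0.013
grasp_force: 42.7
```

send_rows --steps "0 0 0 0 0 0 0;0 0 0 0 0 0 0.6;0 0 0 0 0 0 0.6;0 0 0 0 0 0 0.6;0 0 0 0 0 -0.03 0.6;0 0 0 0 0 -0.03 0.6;0 0 0 0 0 -0.03 0.6;0 0 0 0 0 -0.02 0.6;0 0 0 0 0 0 0.6"

```text
time_s: 5.27
tcp_pos: [0.5085, -0.4982, 0.2266]
ee_rot: [0.243, 0.97, -0.002, 0.004]
contact_force: [1.1, -0.3, 0.7]
width: 0.0512
grasp_force: 0.0
```

Run:
```python
from h import *
go([.5906,-.3233,.18],63.06)
im,d=camera('wrist'); W=cloud('wrist',d); i=im.astype(int); r,g,b=i[...,0],i[...,1],i[...,2]
km=(r>140)&(g<80)&(b<80)&(W[...,2]>.12)&(W[...,2]<.15)
print('knob',km.sum(),np.median(W[km],0),cv2.minAreaRect((W[km][:,:2]*1000).astype(np.float32)))
```

```text
t 5.27 tcp [ 0.5085 -0.4982  0.2266] yaw 151.91 w 0.0512 q6 -1.87
 shift now [0.0103 0.1931 0.046 ] | shift after turn [ 0.1931 -0.006   0.0466] | turn [0.0043 0.0086 1.5506]
knob 532 [ 0.50734533 -0.49237168  0.13015112] ((507.4812316894531, -491.94854736328125), (13.617818832397461, 38.09628677368164), 61.87917709350586)
```

send_rows --steps "0 0 0.125 0 0 0 0.6;0 0 0.125 0 0 0 0.6;0 0 0.125 0 0 0 0.6;0 0 0.125 0 0 0 0.6;0 0 0.125 0 0 0 0.6;0 0 0.125 0 0 0 0.6;0 0 0.125 0 0 0 0.6;0 0 0.125 0 0 0 0.6;0 0 0.125 0 0 0 0.6;0 0 0.125 0 0 0 0.6;0 0 0.125 0 0 0 0.6;0.0043 0.0086 0.125 0 0 0 0.6"

```text
time_s: 6.32
tcp_pos: [0.506, -0.4952, 0.2186]
ee_rot: [0.84, 0.542, 0.002, -0.006]
contact_force: [0.1, -0.3, -0.7]
width: 0.0512
grasp_force: 0.0
```

send_rows --steps "0 0 0.0506 0.0386 -0.001 0.004 0.6;0 0 0 0.0386 -0.001 0.004 0.6;0 0 0 0.0386 -0.001 0.004 0.6;0 0 0 0.0386 -0.001 0.004 0.6;0 0 0 0.0386 -0.001 0.004 0.6;0 0 0 0 0 0 0.6;0 0 0 0 0 0 0.6"

```text
time_s: 6.9
tcp_pos: [0.5878, -0.3184, 0.2004]
ee_rot: [0.851, 0.525, 0.001, -0.006]
contact_force: [-0.1, -0.8, 0.4]
width: 0.0511
grasp_force: 0.0
```

Run:
```python
from h import *
go([.5906,-.3233,.112],63.06)
im,d=camera('wrist'); save(im,'w2.png'); W=cloud('wrist',d); i=im.astype(int); s=i.sum(2)
m=(s<200)&(W[...,2]>.12)&(W[...,2]<.15)
print('handle',m.sum(),np.median(W[m],0),cv2.minAreaRect((W[m][:,:2]*1000).astype(np.float32)))
```

```text
t 6.9 tcp [ 0.5878 -0.3184  0.2004] yaw 63.31 w 0.0511 q6 -0.06
 shift now [-0.0039  0.0055  0.0883] | shift after turn [-0.0031  0.0048  0.0884] | turn [-0.0083 -0.008   0.0043]
handle 1553 [ 0.5886676  -0.32755808  0.13859679] ((589.9674682617188, -324.274169921875), (108.2763442993164, 13.039938926696777), 63.38296127319336)
```

send_rows --steps "-0.0083 -0.008 0 -0.004 0.005 0.02 0.6;0 0 0 0 0 0.024 0.6;0 0 0 0 0 0.024 0.6;0 0 0 0 0 0.02 0.6;0 0 0 0 0 0 0;0 0 0 0 0 0 0;0 0 0 0 0 0 0;0 0 0 0 0 0 0;0 0 0 0 0 0 0" --newtons 80

```text
time_s: 7.7
tcp_pos: [0.5907, -0.3272, 0.115]
ee_rot: [0.852, 0.523, 0.001, 0.002]
contact_force: [-2.3, -1.5, -0.8]
width: 0.0121
grasp_force: 78.0
```

send_rows --steps "0 0 0 0 0 -0.01 0;0 0 0 0 0 -0.02 0;0 0 0 0 0 -0.02 0;0 0 0 0 0 -0.02 0;0 0 0 0 0 -0.02 0;0 0 0 0 0 -0.02 0;0 0 0 0 0 0 0"

```text
time_s: 8.28
tcp_pos: [0.593, -0.3274, 0.2297]
ee_rot: [0.852, 0.523, 0.003, 0.005]
contact_force: [1.3, -0.6, -1.8]
width: 0.0122
grasp_force: 78.6
```

Run:
```python
from h import *
go([.4875,-.260,.04],63.06)
im,d=camera('top'); save(im,'top2.png');
d0=np.load('topd.npy'); W=cloud('top',d0)
for y in (-.2,-.3,-.4):
    m=(abs(W[...,1]-y)<.01)&(abs(W[...,2])<.01); print(y,'edge x',W[m][:,0].min())
m=(W[...,2]>.02)&(W[...,2]<.055)&(W[...,1]<0)&(W[...,1]>-.2)&(W[...,0]>.52)&(W[...,0]<.7); P=W[m]
for x in(.55,.58,.61,.64):
    q=P[abs(P[:,0]-x)<.01]; print('scale min y',x,q[:,1].min() if len(q) else None)
```

```text
t 8.28 tcp [ 0.593  -0.3274  0.2297] yaw 63.13 w 0.0122 q6 -0.05
 shift now [ 0.0125 -0.1269  0.1882] | shift after turn [ 0.0123 -0.1246  0.1897] | turn [0.0121 0.0002 0.0012]
-0.2 edge x 0.36199507786896246
-0.3 edge x 0.354601642621825
-0.4 edge x 0.34941398146218783
scale min y 0.55 -0.07438369209556898
scale min y 0.58 -0.08693076614077942
scale min y 0.61 -0.1937314115921356
scale min y 0.64 -0.09922302963232844
```

View pics/top2.png

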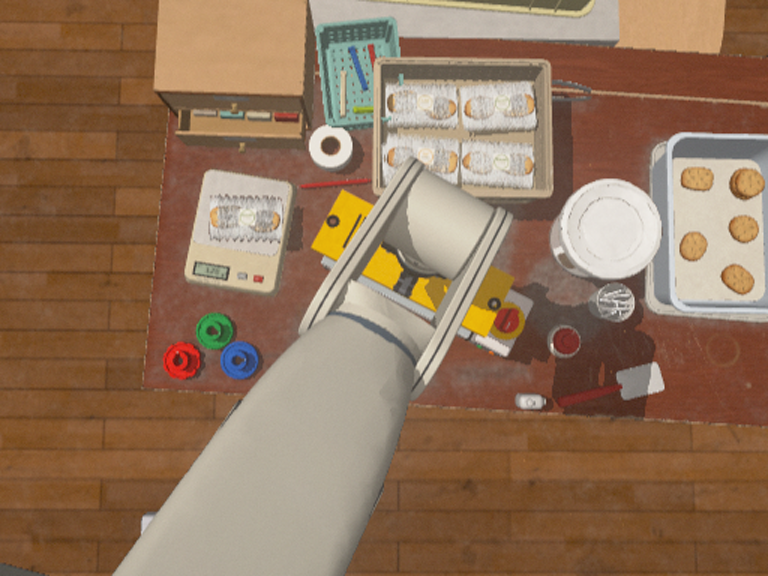

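The guard is held above the sealer, over the shafts, and clear to carry forward and down.

send_rows --steps "0.012 0 0 0.003 -0.025 0 0;0 0 0 0.003 -0.034 0 0;0 0 0 0.003 -0.034 0 0;0 0 0 0.003 -0.034 0 0;0 0 0 0 0 0 0;0 0 0 0 0 0.035 0;0 0 0 0 0 0.035 0;0 0 0 0 0 0.035 0;0 0 0 0 0 0.035 0;0 0 0 0 0 0.035 0;0 0 0 0 0 0.018 0;0 0 0 0 0 0 0"

```text
time_s: 9.33
tcp_pos: [0.4786, -0.2558, 0.0275]
ee_rot: [0.852, 0.523, -0.004, -0.007]
contact_force: [-0.6, -0.9, -3.8]
width: 0.0126
grasp_force: 86.8
```

send_rows --steps "0 0 0 0 0 0.005 0;0 0 0 0 0 0.004 0;0 0 0 0 0 0 0;0 0 0 0 0 0 0.5;0 0 0 0 0 0 0.5;0 0 0 0 0 0 0.5;0 0 0 0 0 0 0.5"

```text
time_s: 9.92
tcp_pos: [0.4816, -0.2576, 0.023]
ee_rot: [0.852, 0.523, -0.002, -0.003]
contact_force: [0.7, 0.2, -0.4]
width: 0.0425
grasp_force: 0.0
```

send_rows --steps "0 0 0 0 0 -0.03 0.5;0 0 0 0 0 -0.04 0.5;0 0 0 0 0 -0.04 0.5;0 0 0 0 0 -0.04 0.5;0 0 0 0 0 -0.04 0.5;0 0 0 0.006 0.04 -0.01 0.5;0 0 0 0 0.04 0 0.5;0 0 0 0 0.03 0 0.5;0 0 0 0 0.015 0 0.5;0 0 0 0 0 0 0.5;0 0 0 0 0 0 0.5"

```text
time_s: 10.83
tcp_pos: [0.5967, -0.3092, 0.2207]
ee_rot: [0.852, 0.523, -0.003, -0.004]
contact_force: [-0.0, -0.4, -0.2]
width: 0.0428
grasp_force: 0.0
```

Run:
```python
from h import *
go([.59,-.324,.23],63.06)
im,d=camera('wrist'); save(im,'w3.png'); np.save('w3d.npy',d); np.save('w3i.npy',im); np.save('w3W.npy',cloud('wrist',d))
```

```text
t 10.83 tcp [ 0.5967 -0.3092  0.2207] yaw 63.12 w 0.0428 q6 -0.03
 shift now [-0.0162  0.0006 -0.0093] | shift after turn [-0.0162  0.0007 -0.0093] | turn [-0.0102 -0.0001  0.001 ]
```

View pics/w3.png

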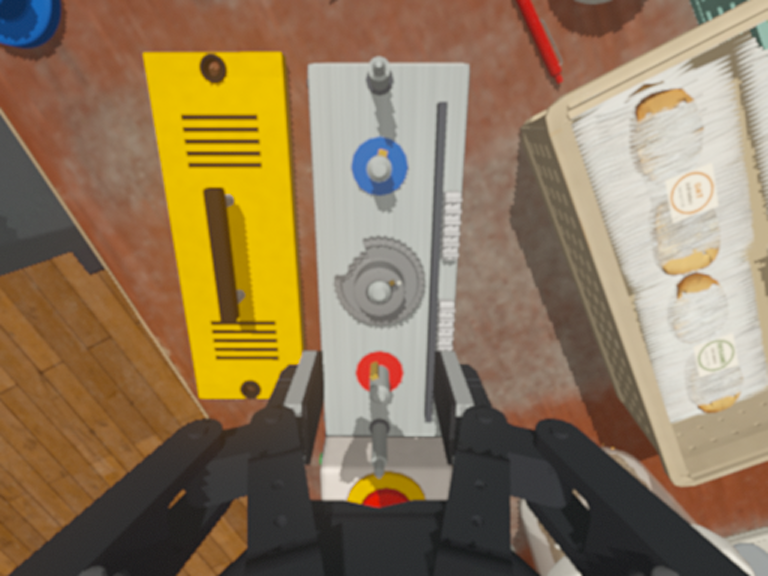

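The guard lies flat and clear on the table. All three shafts show: blue at (379,169), the grey wheel on green at (379,291), red at (379,373). Their brass keys are visible too. I'll measure axes and key angles.

Run:
```python
from h import *
im=np.load('w3i.npy'); W=np.load('w3W.npy'); i=im.astype(int); r,g,b=i[...,0],i[...,1],i[...,2]
v,u=np.mgrid[:384,:512]
hsv=cv2.cvtColor(im,cv2.COLOR_RGB2HSV); H,S,V=[hsv[...,k].astype(int) for k in range(3)]
def rep(n,m):
    P=W[m]; print(n,m.sum(),'med',np.nanmedian(P,0).round(4),'mid',((np.nanmin(P,0)+np.nanmax(P,0))/2).round(4))
ax={}
for n,(pu,pv) in dict(blue=(379,169),green=(379,291),red=(379,373)).items():
    near=np.hypot(u-pu/1.5,v-pv/1.5)<30
    tip=near&(W[...,2]>.088)&(W[...,2]<.098); rep(n+' tip',tip); ax[n]=np.nanmedian(W[tip],0)[:2]
    br=near&(H>12)&(H<30)&(S>90)&(V>90)&(W[...,2]>.06); rep(n+' brass',br)
    P=W[br]; P=P[(P[:,2]>.074)&(P[:,2]<.084)]; 
    if len(P):
        k=np.median(P,0); dd=k[:2]-ax[n]; print('  keytop',len(P),k.round(4),'ang',np.degrees(np.arctan2(dd[1],dd[0])).round(1),'r',np.hypot(*dd).round(4))
    col=near&(W[...,2]>.055)&(W[...,2]<.062)&(S>120)&((H>100)&(H<130) if n=='blue' else (H<8)|(H>172))
    if n!='green': rep(n+' collar',col); print('  ',cv2.minEnclosingCircle((W[col][:,:2]*1000).astype(np.float32)))
pin=(np.hypot(u-379/1.5,v-68/1.5)<12)&(W[...,2]>.105)&(W[...,2]<.12); rep('pin',pin)
y=(H>20)&(H<35)&(S>150)&(V>110)&(W[...,2]<.03)&(W[...,2]>.005)
n,l,s,cc=cv2.connectedComponentsWithStats(y.astype(np.uint8)); k=1+np.argmax(s[1:,4]); print('guard',np.median(W[l==k],0),cv2.minAreaRect((W[l==k][:,:2]*1000).astype(np.float32)))
print('edge',W[(W[...,2]>.05)&(W[...,2]<.06)&(abs(u-220)<8)&(v<60)].shape)
```

```text
blue tip 214 med [ 0.6272 -0.2478  0.091 ] mid [ 0.6274 -0.2482  0.091 ]
blue brass 18 med [ 0.6331 -0.2402  0.0786] mid [ 0.6332 -0.2399  0.0782]
  keytop 18 [ 0.6331 -0.2402  0.0786] ang 52.1 r 0.0097
blue collar 733 med [ 0.6271 -0.2463  0.0574] mid [ 0.6268 -0.2474  0.0574]
   ((626.4913940429688, -247.57347106933594), 19.374217987060547)
green tip 749 med [ 0.5893 -0.3222  0.0896] mid [ 0.5896 -0.3229  0.0911]
green brass 7 med [ 0.5989 -0.3233  0.0782] mid [ 0.5987 -0.3235  0.0786]
  keytop 7 [ 0.5989 -0.3233  0.0782] ang -6.7 r 0.0097
red tip 129 med [ 0.5525 -0.3962  0.0912] mid [ 0.5516 -0.3976  0.091 ]
red brass 44 med [ 0.5519 -0.3864  0.0723] mid [ 0.55   -0.3892  0.0704]
  keytop 19 [ 0.5518 -0.3868  0.0782] ang 94.5 r 0.0095
red collar 421 med [ 0.5567 -0.3922  0.0575] mid [ 0.5512 -0.397   0.058 ]
   ((551.2221069335938, -397.12481689453125), 19.645906448364258)
pin 87 med [ 0.6524 -0.1988  0.1106] mid [ 0.6525 -0.1982  0.1101]
guard [ 0.50007264 -0.22160966  0.01561495] ((482.7086181640625, -254.1707763671875), (302.5316162109375, 105.11717987060547), 63.1628303527832)
edge (254, 3)
```

send_rows --steps "-0.01 0 0 -0.0155 0 0.03 0.6;0 0 0 0 0 0.03 0.6;0 0 0 0 0 0.03 0.6;0 0 0 0 0 0.02 0.6;0 0 0 0 0 0 0.6;0 0 0 0 0 0 0.6;0 0 0 0 0 0 0.6"

```text
time_s: 11.47
tcp_pos: [0.59, -0.3232, 0.1131]
ee_rot: [0.852, 0.523, 0.001, 0.001]
contact_force: [-0.2, 0.0, 0.4]
width: 0.0508
grasp_force: 0.0
```

Run:
```python
from h import *
go([.589,-.3225,.073],63.06); print(observe()['qd'].round(4))
```

```text
t 11.47 tcp [ 0.59   -0.3232  0.1131] yaw 63.12 w 0.0508 q6 -0.05
 shift now [ 0.0002 -0.0014  0.0401] | shift after turn [ 0.0002 -0.0012  0.0401] | turn [0.0027 0.     0.001 ]
[ 0.0005 -0.0142 -0.0179 -0.0001 -0.0014 -0.0004]
```

send_rows --steps "0 0 0 0 -0.001 0.015 0.6;0 0 0 0 0 0.015 0.6;0 0 0 0 0 0.01 0.6;0 0 0 0 0 0 0.6;0 0 0 0 0 0 0.2;0 0 0 0 0 0 0.2;0 0 0 0 0 0 0;0 0 0 0 0 0 0;0 0 0 0 0 0 0;0 0 0 0 0 0 0" --newtons 50

```text
time_s: 12.3
tcp_pos: [0.5891, -0.3228, 0.072]
ee_rot: [0.852, 0.523, 0.0, 0.001]
contact_force: [1.4, 0.4, 0.9]
width: 0.0336
grasp_force: 49.9
```

send_rows --steps "0 0 0 0 0 -0.01 0;0 0 0 0 0 -0.015 0;0 0 0 0 0 -0.02 0;0 0 0 0 0 -0.02 0;0 0 0 0 0 -0.02 0;0 0 0 0 0 -0.02 0;0 0 0 0 0 0 0;0 0 0 0 0 0 0"

```text
time_s: 12.97
tcp_pos: [0.5897, -0.3231, 0.1791]
ee_rot: [0.852, 0.523, 0.001, 0.002]
contact_force: [-0.3, 0.4, -1.8]
width: 0.0336
grasp_force: 50.0
```

Run:
```python
from h import *
go([.41,-.105,.10],63.06)
```

```text
t 12.97 tcp [ 0.5897 -0.3231  0.1791] yaw 63.12 w 0.0336 q6 -0.05
 shift now [ 0.1133 -0.2593  0.0777] | shift after turn [ 0.113  -0.259   0.0791] | turn [0.0052 0.0002 0.001 ]
```

send_rows --steps "0.0052 0 0 0.0142 -0.0324 0 0;0 0 0 0.0142 -0.0324 0 0;0 0 0 0.0142 -0.0324 0 0;0 0 0 0.0142 -0.0324 0 0;0 0 0 0.0142 -0.0324 0.01 0;0 0 0 0.0142 -0.0324 0.01 0;0 0 0 0.0142 -0.0324 0.01 0;0 0 0 0.0142 -0.0324 0.01 0;0 0 0 0 0 0.035 0;0 0 0 0 0 0.035 0;0 0 0 0 0 0.025 0;0 0 0 0 0 0 0"

```text
time_s: 13.97
tcp_pos: [0.4048, -0.1026, 0.0386]
ee_rot: [0.852, 0.524, -0.004, -0.005]
contact_force: [-0.4, 0.1, -0.7]
width: 0.0336
grasp_force: 50.3
```

Run:
```python
from h import *
go([.41,-.105,.015],63.06)
```

```text
t 13.97 tcp [ 0.4048 -0.1026  0.0386] yaw 63.14 w 0.0336 q6 0.19
 shift now [0.0002 0.0061 0.0236] | shift after turn [0.0002 0.0058 0.0236] | turn [-0.0127  0.0016  0.0014]
```

send_rows --steps "-0.0127 0 0 0 0.002 0.012 0;0 0 0 0 0 0.0115 0;0 0 0 0 0 0 0;0 0 0 0 0 0 0.6;0 0 0 0 0 0 0.6;0 0 0 0 0 0 0.6;0 0 0 0 0 -0.02 0.6;0 0 0 0 0 -0.04 0.6;0 0 0 0 0 -0.04 0.6;0 0 0 0 0 -0.04 0.6;0 0 0 0 0 -0.04 0.6;0 0 0 0 0 -0.02 0.6"

```text
time_s: 14.97
tcp_pos: [0.4102, -0.1044, 0.2243]
ee_rot: [0.852, 0.523, 0.005, 0.006]
contact_force: [1.8, -0.2, 0.6]
width: 0.0513
grasp_force: 0.0
```

send_rows --steps "0 0 0 0.034 -0.002 0 0.6;0 0 0 0.034 -0.003 0 0.6;0 0 0 0.034 -0.003 -0.01 0.6;0 0 0 0.034 -0.003 -0.01 0.6;0 0 0 0 0 0 0.6;0 0 0 0 0 0 0.6"

```text
time_s: 15.47
tcp_pos: [0.4608, 0.0237, 0.2402]
ee_rot: [0.851, 0.525, 0.003, 0.004]
contact_force: [-0.1, 0.7, -1.0]
width: 0.0515
grasp_force: 0.0
```

Run:
```python
from h import *
go([.455,.03,.23],63.06)
im,d=camera('wrist'); save(im,'w4.png'); np.save('w4i.npy',im); np.save('w4W.npy',cloud('wrist',d))
```

```text
t 15.47 tcp [0.4608 0.0237 0.2402] yaw 63.31 w 0.0515 q6 0.5
 shift now [ 0.003  -0.0081  0.0101] | shift after turn [ 0.0029 -0.0081  0.0102] | turn [ 0.0107 -0.0011  0.0043]
```

View pics/w4.png

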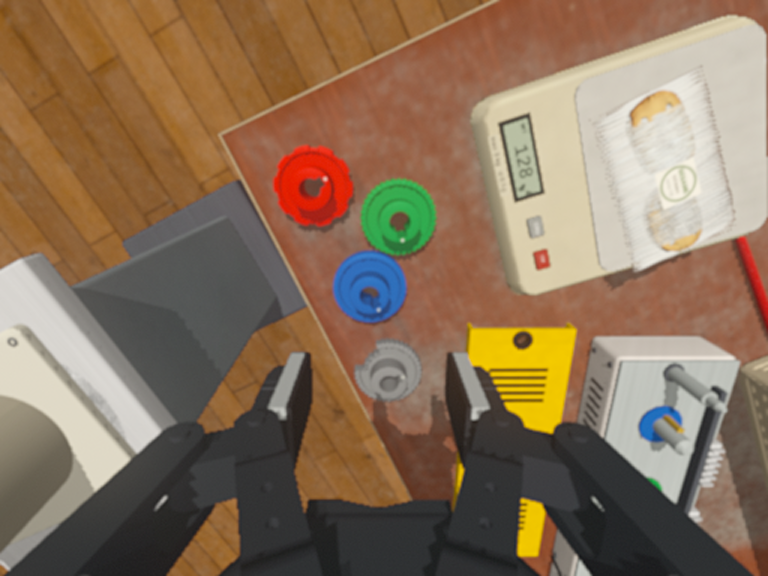

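The broken wheel lies flat at (390,372). The dots on the good wheels are at (325,178) on red, (403,240) on green and (378,309) on blue. I'll compute their poses.

```bash
cat >> h.py <<'E'
def wheels(im,W,names=('red','green','blue'),zb=0.0,cen=None,rad=30):
    hsv=cv2.cvtColor(im,cv2.COLOR_RGB2HSV); H,S,V=[hsv[...,k].astype(int) for k in range(3)]
    v,u=np.mgrid[:384,:512]; out={}
    for n in names:
        Hm={'red':(H<8)|(H>172),'green':(H>40)&(H<85),'blue':(H>100)&(H<130)}[n]
        c=Hm&(S>110)&(V>40)&(W[...,2]>zb+.004)&(W[...,2]<zb+.04)
        if cen is not None: c&=np.hypot(W[...,0]-cen[0],W[...,1]-cen[1])<.06
        k,l,s,cc=cv2.connectedComponentsWithStats(c.astype(np.uint8))
        m=l==1+np.argmax(s[1:,4]); P=W[m]
        q0=cv2.minEnclosingCircle((P[:,:2]*1000).astype(np.float32))
        top=m&(abs(W[...,2]-zb-.032)<.004); T=W[top]
        q1=cv2.minEnclosingCircle((T[:,:2]*1000).astype(np.float32))
        ctr=np.array(q1[0])/1000
        w=(S<110)&(V>120)&(abs(W[...,2]-zb-.032)<.006)&(np.hypot(W[...,0]-ctr[0],W[...,1]-ctr[1])<.018)
        dot=np.median(W[w],0) if w.any() else np.full(3,np.nan); d=dot[:2]-ctr
        print(n,'hub',ctr.round(4),'r',round(q1[1],1),'z',np.median(T[:,2]).round(4),'| all',np.round(q0[0],1),round(q0[1],1),'| dot',w.sum(),'ang',np.degrees(np.arctan2(d[1],d[0])).round(1),'rd',np.hypot(*d).round(4))
E
python3 - <<'E'
from h import *
im=np.load('w4i.npy'); W=np.load('w4W.npy'); wheels(im,W)
m=(np.hypot(W[...,0]-.41,W[...,1]+.105)<.045)&(W[...,2]>.005); print('broken',W[m&(W[...,2]>.025)].mean(0) , W[m][:,2].max())
E
```

```text
red hub [0.4334 0.0903] r 18.0 z 0.0307 | all [433.1  90. ] 35.3 | dot 4 ang 8.0 rd 0.0157
green hub [0.4886 0.0316] r 18.0 z 0.0307 | all [488.2  31.9] 34.5 | dot 10 ang -109.3 rd 0.0158
blue hub [ 0.4351 -0.0163] r 18.2 z 0.0308 | all [434.6 -16.3] 35.1 | dot 10 ang -89.6 rd 0.015
broken [ 0.41027177 -0.10485337  0.03025957] 0.03292533124481399
```

send_rows --steps "0 0 0.118 0 0 0.01 0.6;0 0 0.118 0 0 0.01 0.6;0 0 0.118 0 0 0.01 0.6;0 0 0.118 0 0 0.01 0.6;0 0 0.118 0 0 0.01 0.6;0 0 0.118 0 0 0.01 0.6;0 0 0.118 0 0 0.01 0.6;0 0 0.118 0 0 0.01 0.6;0 0 0.118 0 0 0.01 0.6;0 0 0.118 0 0 0.01 0.6;0 0 0.118 0 0 0 0.6;0 0 0 0 0 0 0.6"

```text
time_s: 16.52
tcp_pos: [0.4596, 0.0207, 0.1382]
ee_rot: [0.995, -0.101, 0.003, 0.002]
contact_force: [1.1, 0.2, 0.4]
width: 0.0514
grasp_force: 0.0
```

Run:
```python
from h import *
go([.4886,.0316,.014],-11)
```

```text
t 16.52 tcp [0.4596 0.0207 0.1382] yaw -11.6 w 0.0514 q6 1.8
 shift now [ 0.0255 -0.0169  0.1243] | shift after turn [ 0.0264 -0.0162  0.1242] | turn [ 0.003  -0.0059 -0.0105]
```

send_rows --steps "0.003 -0.006 -0.0105 0.013 -0.0083 0.02 0.6;0 0 0 0.013 -0.0083 0.03 0.6;0 0 0 0 0 0.02 0.6;0 0 0 0 0 0.01 0.6;0 0 0 0 0 0 0.6;0 0 0 0 0 0 0.6"

```text
time_s: 17.02
tcp_pos: [0.4892, 0.0327, 0.0591]
ee_rot: [0.996, -0.092, 0.0, -0.0]
contact_force: [0.5, 0.2, 0.2]
width: 0.0515
grasp_force: 0.0
```

Run:
```python
from h import *
go([.4886,.0316,.014],-11)
im,d=camera('top'); W=cloud('top',d)
m=(np.hypot(W[...,0]-.41,W[...,1]+.105)<.045)&(W[...,2]>.005); print('broken z max',W[m][:,2].max())
```

```text
t 17.02 tcp [0.4892 0.0327 0.0591] yaw -10.61 w 0.0515 q6 1.8
 shift now [-0.0004  0.0012  0.0451] | shift after turn [-0.0004  0.0012  0.0451] | turn [-0.0003 -0.0008  0.0068]
broken z max 0.03622841846291874
```

send_rows --steps "0 0 0 0 0.001 0.02 0.6;0 0 0 0 0 0.015 0.6;0 0 0 0 0 0.01 0.6;0 0 0 0 0 0 0.6;0 0 0 0 0 0 0.3;0 0 0 0 0 0 0;0 0 0 0 0 0 0;0 0 0 0 0 0 0;0 0 0 0 0 0 0;0 0 0 0 0 0 0;0 0 0 0 0 0 0" --newtons 50

```text
time_s: 17.98
tcp_pos: [0.4904, 0.0324, 0.0151]
ee_rot: [0.996, -0.093, 0.002, -0.0]
contact_force: [-2.6, -0.5, 7.9]
width: 0.0338
grasp_force: 50.4
```

send_rows --steps "0 0 0 0 0 -0.02 0;0 0 0 0 0 -0.03 0;0 0 0 0 0 -0.03 0;0 0 0 0 0 -0.03 0;0 0 0 0 0 -0.03 0;0 0 0 0 0 -0.01 0;0 0 0 0 0 0 0"

```text
time_s: 18.57
tcp_pos: [0.4915, 0.0324, 0.167]
ee_rot: [0.996, -0.093, 0.004, -0.001]
contact_force: [0.4, 0.0, -1.6]
width: 0.034
grasp_force: 50.4
```

send_rows --steps "0 0 -0.121 0 0 0 0;0 0 -0.121 0 0 0 0;0 0 -0.121 0 0 0 0;0 0 -0.121 0 0 0 0;0 0 -0.121 0 0 0 0;0 0 -0.121 0 0 0 0;0 0 -0.121 0 0 0 0;0 0 -0.121 0 0 0 0;0 0 -0.121 0 0 0 0;0 0 -0.121 0 0 0 0;0 0 -0.121 0 0 0 0;0 0 -0.121 0 0 0 0"

```text
time_s: 19.57
tcp_pos: [0.4884, 0.0323, 0.1621]
ee_rot: [0.804, 0.594, -0.0, -0.0]
contact_force: [0.6, 0.2, -1.4]
width: 0.034
grasp_force: 50.4
```

Run:
```python
from h import *
go([.589-.02,-.3225-.045,.19],93)
```

```text
t 19.57 tcp [0.4884 0.0323 0.1621] yaw 72.89 w 0.034 q6 0.34
 shift now [-0.3584  0.1947 -0.028 ] | shift after turn [-0.4034  0.0596 -0.0279] | turn [-0.0006 -0.     -0.351 ]
```

send_rows --steps "0 0 0 -0.0326 0.0177 -0.0025 0;0 0 0 -0.0326 0.0177 -0.0025 0;0 0 0 -0.0326 0.0177 -0.0025 0;0 0 0 -0.0326 0.0177 -0.0025 0;0 0 0 -0.0326 0.0177 -0.0025 0;0 0 0 -0.0326 0.0177 -0.0025 0;0 0 0 -0.0326 0.0177 -0.0025 0;0 0 0 -0.0326 0.0177 -0.0025 0;0 0 0 -0.0326 0.0177 -0.0025 0;0 0 0 -0.0326 0.0177 -0.0025 0;0 0 0 -0.0326 0.0177 -0.0025 0;0 0 0 0 0 0 0"

```text
time_s: 20.57
tcp_pos: [0.568, -0.3744, 0.1899]
ee_rot: [0.807, 0.59, 0.001, 0.002]
contact_force: [-0.5, 0.8, -1.5]
width: 0.0338
grasp_force: 50.5
```

send_rows --steps "0 0 -0.121 0 0 0 0;0 0 -0.121 0 0 0 0;0 0 -0.121 0 0 0 0;0 0 0 0 0 0 0;0 0 0 0 0 0 0"

```text
time_s: 20.98
tcp_pos: [0.5669, -0.3676, 0.1896]
ee_rot: [0.688, 0.726, 0.001, -0.001]
contact_force: [0.0, 0.1, -1.4]
width: 0.034
grasp_force: 50.5
```

```bash
cat >> h.py <<'E'
def keys(im,W,ax):
    hsv=cv2.cvtColor(im,cv2.COLOR_RGB2HSV); H,S,V=[hsv[...,k].astype(int) for k in range(3)]
    for n,a in ax.items():
        rr=np.hypot(W[...,0]-a[0],W[...,1]-a[1])
        t=(rr<.012)&(W[...,2]>.0905)&(W[...,2]<.097); T=W[t]
        c=np.array(cv2.minEnclosingCircle((T[:,:2]*1000).astype(np.float32))[0])/1000 if len(T) else np.array(a)
        br=(rr<.018)&(H>12)&(H<32)&(S>80)&(V>70)&(W[...,2]>.076)&(W[...,2]<.083); P=W[br]
        if not len(P): print(n,'tip',c.round(4),'no brass'); continue
        k=P.mean(0)
        f=lambda a:(np.degrees(np.arctan2(k[1]-a[1],k[0]-a[0])).round(1),np.hypot(*(k[:2]-a)).round(4))
        print(n,'tip',len(T),c.round(4),'brass',len(P),k.round(4),'from tip',f(c),'from given',f(np.array(a)))
AX=dict(blue=(.6268,-.2477),green=(.589,-.3225),red=(.5513,-.3973))
E
python3 - <<'E'
from h import *
go([.589,-.3225,.12],93.65)
im,d=camera('wrist'); save(im,'w5.png'); W=cloud('wrist',d); keys(im,W,AX)
np.save('w5i.npy',im);np.save('w5W.npy',W)
E
```

```text
t 20.98 tcp [ 0.5669 -0.3676  0.1896] yaw 93.13 w 0.034 q6 -0.65
 shift now [0.0437 0.0245 0.0697] | shift after turn [0.0436 0.0249 0.0696] | turn [ 0.0003 -0.0017 -0.009 ]
blue tip 206 [ 0.6282 -0.2483] brass 1 [ 0.6344 -0.2384  0.0779] from tip (np.float64(57.8), np.float64(0.0117)) from given (np.float64(50.8), np.float64(0.012))
green tip 162 [ 0.5903 -0.3234] brass 19 [ 0.6007 -0.3222  0.0785] from tip (np.float64(6.4), np.float64(0.0106)) from given (np.float64(1.4), np.float64(0.0117))
red tip [ 0.5513 -0.3973] no brass
```

View pics/w5.png

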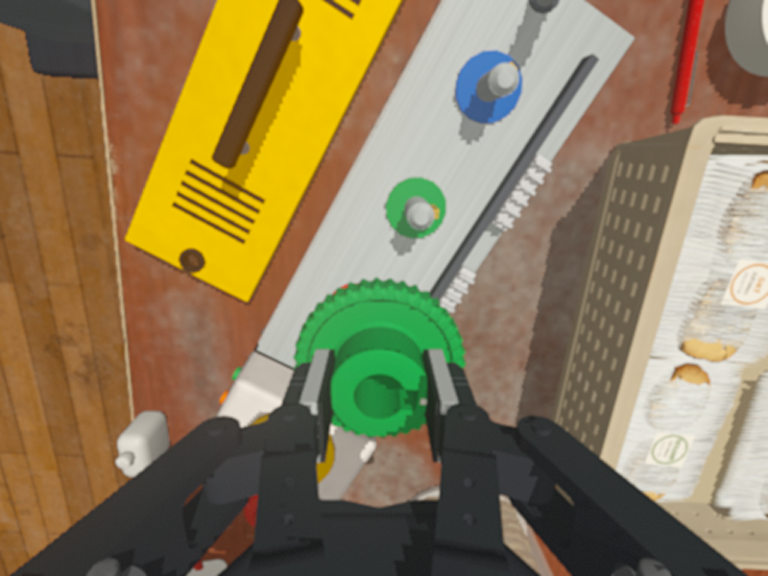

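The held green wheel shows at (380,390), its keyway pointing right in the image. The green shaft's brass key is at (435,213). I'll refine the axis, key and keyway within this frame.

Run:
```python
from h import *
im=np.load('w5i.npy'); W=np.load('w5W.npy')
hsv=cv2.cvtColor(im,cv2.COLOR_RGB2HSV); H,S,V=[hsv[...,k].astype(int) for k in range(3)]
for n,Hm in dict(blue=(H>100)&(H<130),green=(H>40)&(H<85)).items():
    a=AX[n]; m=Hm&(S>100)&(abs(W[...,2]-.0575)<.004)&(np.hypot(W[...,0]-a[0],W[...,1]-a[1])<.03)
    print(n,m.sum(),cv2.minEnclosingCircle((W[m][:,:2]*1000).astype(np.float32)))
c=im[115:165,255:315]; cv2.imwrite('pics/k1.png',cv2.resize(c[:,:,::-1],None,fx=7,fy=7,interpolation=cv2.INTER_NEAREST))
c2=im[215:300,200:310]; cv2.imwrite('pics/k2.png',cv2.resize(c2[:,:,::-1],None,fx=5,fy=5,interpolation=cv2.INTER_NEAREST))
a=cv2.imread('pics/k1.png'); b=cv2.imread('pics/k2.png'); hgt=max(a.shape[0],b.shape[0])
f=lambda x:cv2.copyMakeBorder(x,0,hgt-x.shape[0],0,0,0); j=np.hstack([f(a),f(b)]); j=cv2.resize(j,None,fx=.8,fy=.8); cv2.imwrite('pics/k3.png',j); print(j.shape)
# held wheel hub
zt=.1896-.014+.032
m=(H>40)&(H<85)&(S>80)&(abs(W[...,2]-zt)<.006)
T=W[m]; T=T[np.hypot(T[:,0]-.567,T[:,1]+.3676)<.03]; print('held hub',len(T),cv2.minEnclosingCircle((T[:,:2]*1000).astype(np.float32)),np.median(T[:,2]))
v,u=np.mgrid[:384,:512]
w=(S<90)&(V>150)&(abs(W[...,2]-zt)<.006)&(np.hypot(W[...,0]-.567,W[...,1]+.3676)<.019); print('dot',w.sum(),W[w].mean(0) if w.any() else '')
```

```text
blue 1066 ((627.9439086914062, -248.02659606933594), 20.130956649780273)
green 806 ((590.2736206054688, -323.1351013183594), 19.58831024169922)
(340, 776, 3)
held hub 2509 ((568.3948974609375, -370.0811767578125), 19.502460479736328) 0.2059955860461087
dot 8 [ 0.56786596 -0.37451963  0.20953843]
```

View pics/k3.png

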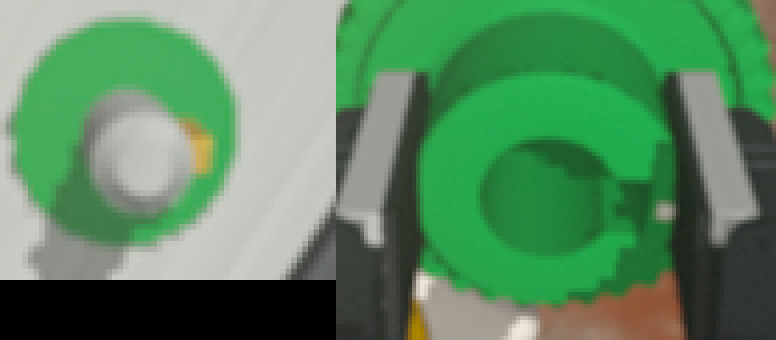

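Run:
```python
from h import *
im=np.load('w5i.npy'); W=np.load('w5W.npy')
hsv=cv2.cvtColor(im,cv2.COLOR_RGB2HSV); H,S,V=[hsv[...,k].astype(int) for k in range(3)]
from scipy.optimize import least_squares
for tol in (.0015,.0025):
    m=(H>40)&(H<85)&(S>80)&(abs(W[...,2]-.206)<tol)
    m=cv2.morphologyEx(m.astype(np.uint8),cv2.MORPH_OPEN,np.ones((3,3),np.uint8))>0
    T=W[m]; T=T[np.hypot(T[:,0]-.567,T[:,1]+.3676)<.03]
    print(tol,len(T),np.median(T[:,2]),cv2.minEnclosingCircle((T[:,:2]*1000).astype(np.float32)))
    # inner radius fit: bore
    c0=np.array([.5675,-.369]); best=min(((-(np.percentile(np.hypot(T[:,0]-x,T[:,1]-y),2)),x,y) for x in np.arange(.562,.574,.0005) for y in np.arange(-.376,-.362,.0005)))
    print('bore',best)
```

```text
0.0015 2053 0.20610094579529736 ((568.7813720703125, -369.78643798828125), 18.34864044189453)
bore (np.float64(-0.009338578800943284), np.float64(0.5689999999999993), np.float64(-0.3695))
0.0025 2232 0.20606197891317848 ((568.7509765625, -369.7231750488281), 18.522188186645508)
bore (np.float64(-0.009278534759450407), np.float64(0.5684999999999993), np.float64(-0.3695))
```

send_rows --steps "0 0 -0.015 0.0113 0.0061 0 0;0 0 0 0.0113 0.0061 0 0;0 0 0 0.0113 0.0061 0.01 0;0 0 0 0.0113 0.0061 0.02 0;0 0 0 0 0 0.02 0;0 0 0 0 0 0.02 0;0 0 0 0 0 0 0;0 0 0 0 0 0 0"

```text
time_s: 21.7
tcp_pos: [0.5886, -0.3197, 0.1202]
ee_rot: [0.681, 0.733, 0.001, -0.001]
contact_force: [0.2, 0.1, -1.4]
width: 0.0335
grasp_force: 50.4
```

Run:
```python
from h import *
go([.5888,-.3212,.072],94)
```

```text
t 21.7 tcp [ 0.5886 -0.3197  0.1202] yaw 94.23 w 0.0335 q6 -0.59
 shift now [-0.0016  0.0001  0.0482] | shift after turn [-0.0015  0.0001  0.0482] | turn [-0.0002 -0.0019  0.004 ]
```

send_rows --steps "0 -0.002 0.004 -0.0016 0 0.006 0;0 0 0 0 0 0.006 0;0 0 0 0 0 0.005 0;0 0 0 0 0 0.005 0;0 0 0 0 0 0 0;0 0 0 0 0 0 0"

```text
time_s: 22.2
tcp_pos: [0.5887, -0.3226, 0.0991]
ee_rot: [0.682, 0.731, 0.0, 0.001]
contact_force: [0.4, 2.2, -1.5]
width: 0.034
grasp_force: 50.5
```

send_rows --steps "0 0 0 0 0 0.004 0;0 0 0 0 0 0.004 0;0 0 0 0 0 0.003 0;0 0 0 0 0 0 0;0 0 0 0 0 0 0"

```text
time_s: 22.62
tcp_pos: [0.5892, -0.3221, 0.0878]
ee_rot: [0.682, 0.731, 0.001, 0.001]
contact_force: [1.4, 5.6, -4.1]
width: 0.0335
grasp_force: 50.4
```

send_rows --steps "0 0 0 0.001 0 0.004 0;0 0 0 0 0 0.004 0;0 0 0 0 0 0.004 0;0 0 0 0 0 0.003 0;0 0 0 0 0 0 0;0 0 0 0 0 0 0"

```text
time_s: 23.12
tcp_pos: [0.5892, -0.3216, 0.0733]
ee_rot: [0.682, 0.731, 0.0, 0.001]
contact_force: [1.1, 5.9, 0.2]
width: 0.0338
grasp_force: 50.8
```

send_rows --steps "0 0 0 0 0 0.0015 0;0 0 0 0 0 0 0;0 0 0 0 0 0 0.55;0 0 0 0 0 0 0.55;0 0 0 0 0 0 0.55;0 0 0 0 0 0 0.55;0 0 0 0 0 -0.03 0.55;0 0 0 0 0 -0.04 0.55;0 0 0 0 0 -0.04 0.55;0 0 0 0 0 -0.03 0.55;0 0 0 0 0 0 0.55;0 0 0 0 0 0 0.55"

```text
time_s: 24.12
tcp_pos: [0.5899, -0.3228, 0.2146]
ee_rot: [0.682, 0.731, 0.001, 0.004]
contact_force: [0.5, -0.0, -0.6]
width: 0.0473
grasp_force: 0.0
```

Run:
```python
from h import *
go([.4334,.0903,.16],9)
im,d=camera('wrist'); W=cloud('wrist',d); np.save('w6i.npy',im);np.save('w6W.npy',W)
wheels(im,W,('green',),.058,(.589,-.3225)); keys(im,W,AX)
im,d=camera('top'); W=cloud('top',d); np.save('t3i.npy',im);np.save('t3W.npy',W)
wheels(im,W)
```

```text
t 24.12 tcp [ 0.5899 -0.3228  0.2146] yaw 93.96 w 0.0473 q6 -0.59
 shift now [ 0.4232 -0.128   0.0517] | shift after turn [-0.09   -0.4325  0.0546] | turn [ 8.8000e-03 -7.0000e-04  1.4828e+00]
green hub [ 0.5892 -0.3225] r 18.0 z 0.0871 | all [ 588.1 -321.4] 33.8 | dot 224 ang 107.5 rd 0.0022
blue tip 32 [ 0.6262 -0.248 ] brass 8 [ 0.6323 -0.2387  0.0765] from tip (np.float64(56.4), np.float64(0.0111)) from given (np.float64(58.5), np.float64(0.0106))
green tip 20 [ 0.5893 -0.322 ] brass 4 [ 0.5975 -0.3229  0.0765] from tip (np.float64(-6.3), np.float64(0.0083)) from given (np.float64(-2.9), np.float64(0.0085))
red tip 12 [ 0.5521 -0.3968] brass 8 [ 0.5518 -0.3863  0.0767] from tip (np.float64(91.6), np.float64(0.0105)) from given (np.float64(87.5), np.float64(0.011))
red hub [0.436  0.0917] r 18.4 z 0.0311 | all [434.2  91. ] 36.4 | dot 0 ang nan rd nanTraceback (most recent call last):
  File "<stdin>", line 6, in <module>
  File "h.py", line 37, in wheels
    m=l==1+np.argmax(s[1:,4]); P=W[m]
           ~~~~~~~~~^^^^^^^^^
    return _wrapfunc(a, 'argmax', axis=axis, out=out, **kwds)
    return bound(*args, **kwds)
ValueError: attempt to get argmax of an empty sequence
```

send_rows --steps "0 0 0.1236 0 0 0 0.55;0 0 0.1236 0 0 0 0.55;0 0 0.1236 0 0 0 0.55;0 0 0.1236 0 0 0 0.55;0 0 0.1236 0 0 0 0.55;0 0 0.1236 0 0 0 0.55;0 0 0.1236 0 0 0 0.55;0 0 0.1236 0 0 0 0.55;0 0 0.1236 0 0 0 0.55;0 0 0.1236 0 0 0 0.55;0 0 0.1236 0 0 0 0.55;0.008 0 0.1236 0 0 0 0.55"

```text
time_s: 25.22
tcp_pos: [0.5876, -0.3211, 0.2094]
ee_rot: [0.997, 0.075, -0.001, -0.004]
contact_force: [0.2, 0.6, 0.4]
width: 0.0474
grasp_force: 0.0
```

send_rows --steps "0 0 0 -0.0082 -0.0393 0.003 0.55;0 0 0 -0.0082 -0.0393 0.003 0.55;0 0 0 -0.0082 -0.0393 0.003 0.55;0 0 0 -0.0082 -0.0393 0.003 0.55;0 0 0 -0.0082 -0.0393 0.003 0.55;0 0 0 -0.0082 -0.0393 0.003 0.55;0 0 0 -0.0082 -0.0393 0.003 0.55;0 0 0 -0.0082 -0.0393 0.003 0.55;0 0 0 -0.0082 -0.0393 0.003 0.55;0 0 0 -0.0082 -0.0393 0.003 0.55;0 0 0 -0.0082 -0.0393 0.003 0.55;0 0 0 0 0 0 0.55"

```text
time_s: 26.22
tcp_pos: [0.4278, 0.0956, 0.1793]
ee_rot: [0.997, 0.081, -0.002, -0.003]
contact_force: [-1.2, -1.0, -0.7]
width: 0.0473
grasp_force: 0.0
```

Run:
```python
from h import *
go([.434,.0905,.015],9)
im,d=camera('wrist'); W=cloud('wrist',d); save(im,'w7.png')
try: wheels(im,W,('red',)); 
except Exception as e: print(e)
wheels(im,W,('blue',))
```

```text
t 26.22 tcp [0.4278 0.0956 0.1793] yaw 9.27 w 0.0473 q6 1.59
 shift now [0.006  0.0072 0.1642] | shift after turn [0.0053 0.006  0.1643] | turn [-0.007   0.0042  0.0048]
red hub [0.4357 0.0895] r 18.1 z 0.0317 | all [435.7  89.5] 35.0 | dot 7 ang 5.3 rd 0.0164
blue hub [ 0.4375 -0.0172] r 18.3 z 0.0318 | all [437.7 -17.5] 35.2 | dot 15 ang -82.0 rd 0.0156
```

send_rows --steps "-0.007 0.004 0.005 0.0035 0.003 0.03 0.55;0 0 0 0.0035 0.003 0.035 0.55;0 0 0 0 0 0.035 0.55;0 0 0 0 0 0.02 0.55;0 0 0 0 0 0 0.55;0 0 0 0 0 0 0.55"

```text
time_s: 26.77
tcp_pos: [0.4394, 0.0855, 0.0601]
ee_rot: [0.997, 0.075, 0.001, 0.001]
contact_force: [1.0, 0.5, -0.1]
width: 0.0469
grasp_force: 0.0
```

Run:
```python
from h import *
go([.4352,.0897,.015],9)
```

```text
t 26.77 tcp [0.4394 0.0855 0.0601] yaw 8.64 w 0.0469 q6 1.59
 shift now [-0.0036 -0.0048  0.0451] | shift after turn [-0.0035 -0.0048  0.0451] | turn [ 0.0013 -0.0012 -0.0062]
```

send_rows --steps "0 0 0 -0.0035 -0.0048 0.02 0.55;0 0 0 0 0 0.015 0.55;0 0 0 0 0 0.0095 0.55;0 0 0 0 0 0 0.55;0 0 0 0 0 0 0.3;0 0 0 0 0 0 0;0 0 0 0 0 0 0;0 0 0 0 0 0 0;0 0 0 0 0 0 0;0 0 0 0 0 0 0"

```text
time_s: 27.6
tcp_pos: [0.4375, 0.0908, 0.018]
ee_rot: [0.997, 0.076, 0.004, 0.0]
contact_force: [-0.0, -1.7, 8.7]
width: 0.0339
grasp_force: 50.6
```

send_rows --steps "0 0 0 0 0 -0.02 0;0 0 0 0 0 -0.03 0;0 0 0 0 0 -0.03 0;0 0 0 0 0 -0.03 0;0 0 0 0 0 -0.03 0;0 0 0 0 0 -0.03 0;0 0 0 0 0 0 0"

```text
time_s: 28.18
tcp_pos: [0.4388, 0.0914, 0.1925]
ee_rot: [0.997, 0.076, 0.008, -0.0]
contact_force: [1.2, 1.0, -0.4]
width: 0.0337
grasp_force: 50.5
```

send_rows --steps "0 0 -0.119 0 0 0 0;0 0 -0.119 0 0 0 0;0 0 -0.119 0 0 0 0;0 0 -0.119 0 0 0 0;0 0 -0.119 0 0 0 0;0 0 -0.119 0 0 0 0;0 0 -0.119 0 0 0 0;0 0 -0.119 0 0 0 0;0 0 -0.119 0 0 0 0;0 0 -0.119 0 0 0 0;0 0 -0.119 0 0 0 0;0 0 -0.119 0 0 0 0"

```text
time_s: 29.18
tcp_pos: [0.4353, 0.0908, 0.1867]
ee_rot: [0.702, 0.712, 0.002, 0.002]
contact_force: [-0.1, -0.1, -1.2]
width: 0.0339
grasp_force: 50.4
```

Run:
```python
from h import *
go([.5515-.02,-.397-.06,.19],92.5)
```

```text
t 29.18 tcp [0.4353 0.0908 0.1867] yaw 90.86 w 0.0339 q6 0.17
 shift now [-0.5491  0.088  -0.0026] | shift after turn [-0.5514  0.0722 -0.0033] | turn [ 0.0054  0.0004 -0.0287]
```

send_rows --steps "0.005 0 -0.029 -0.0392 0.0055 0 0;0 0 0 -0.0392 0.0055 0 0;0 0 0 -0.0392 0.0055 0 0;0 0 0 -0.0392 0.0055 0 0;0 0 0 -0.0392 0.0055 0 0;0 0 0 -0.0392 0.0055 0 0;0 0 0 -0.0392 0.0055 0 0;0 0 0 -0.0392 0.0055 0 0;0 0 0 -0.0392 0.0055 0 0;0 0 0 -0.0392 0.0055 0 0;0 0 0 -0.0392 0.0055 0 0;0 0 0 -0.0392 0.0055 0 0"

```text
time_s: 30.18
tcp_pos: [0.518, -0.3787, 0.1867]
ee_rot: [0.694, 0.72, 0.0, 0.0]
contact_force: [0.1, 0.2, -1.6]
width: 0.034
grasp_force: 50.4
```

send_rows --steps "0 0 0 -0.0392 0.0055 0 0;0 0 0 -0.0392 0.0055 0 0;0 0 0 0 0 0 0;0 0 0 0 0 0 0;0 0 0 0 0 0 0"

```text
time_s: 30.6
tcp_pos: [0.5316, -0.4543, 0.1862]
ee_rot: [0.694, 0.72, 0.0, -0.001]
contact_force: [-0.9, 0.3, -2.2]
width: 0.0341
grasp_force: 50.4
```

```bash
cat >> h.py <<'E'
def held(im,W,n,ax,f):
    "hub centre of held wheel, collar centre and key in one wrist picture; joint zoom picture"
    o=observe(); t=o['tcp_pos']
    hsv=cv2.cvtColor(im,cv2.COLOR_RGB2HSV); H,S,V=[hsv[...,k].astype(int) for k in range(3)]
    Hm={'red':(H<8)|(H>172),'green':(H>40)&(H<85),'blue':(H>100)&(H<130)}[n]
    near=np.hypot(W[...,0]-t[0],W[...,1]-t[1])<.03
    m=Hm&(S>80)&near&(W[...,2]>t[2]+.008); zt=np.median(W[m][:,2]); m&=abs(W[...,2]-zt)<.002
    m=cv2.morphologyEx(m.astype(np.uint8),cv2.MORPH_OPEN,np.ones((3,3),np.uint8))>0; T=W[m]
    hc=np.array(cv2.minEnclosingCircle((T[:,:2]*1000).astype(np.float32))[0]); 
    g=np.mgrid[-.006:.006:.0005,-.006:.006:.0005].reshape(2,-1).T+hc/1000
    b=max((np.percentile(np.hypot(T[:,0]-x,T[:,1]-y),2),x,y) for x,y in g)
    w=(S<90)&(V>130)&(abs(W[...,2]-zt)<.006)&(np.hypot(W[...,0]-b[1],W[...,1]-b[2])<.019)
    if w.any(): d=W[w].mean(0)[:2]-hc/1000; print('dot',w.sum(),np.degrees(np.arctan2(d[1],d[0])).round(1),np.hypot(*d).round(4))
    a=ax[n]; c=Hm&(S>100)&(abs(W[...,2]-.0575)<.004)&(np.hypot(W[...,0]-a[0],W[...,1]-a[1])<.03)
    cc=cv2.minEnclosingCircle((W[c][:,:2]*1000).astype(np.float32)) if c.any() else None
    print('hub',hc.round(1),'z',zt.round(4),'bore',np.round(b,4),'collar',cc)
    keys(im,W,{n:a})
    u,v=map(int,proj('wrist',[*a,.075])); u2,v2=map(int,proj('wrist',[b[1],b[2],zt]))
    A=im[max(v-25,0):v+25,u-30:u+30]; B=im[v2-40:v2+40,u2-50:u2+50]
    z=lambda x,s:cv2.resize(x[:,:,::-1],None,fx=s,fy=s,interpolation=cv2.INTER_NEAREST)
    A,B=z(A,6),z(B,4); h=max(len(A),len(B)); p=lambda x:cv2.copyMakeBorder(x,0,h-len(x),0,0,0)
    cv2.imwrite('pics/'+f,np.hstack([p(A),p(B)])); print('key crop origin',u-30,max(v-25,0),'scale 6; hub crop scale 4, x0 at',A.shape[1])
E
python3 - <<'E'
from h import *
go([.5515,-.3972,.12],92.5)
im,d=camera('wrist'); W=cloud('wrist',d); held(im,W,'red',AX,'r1.png')
E
```

```text
t 30.6 tcp [ 0.5316 -0.4543  0.1862] yaw 92.15 w 0.0341 q6 -0.76
 shift now [0.0562 0.0221 0.0663] | shift after turn [0.0561 0.0224 0.0662] | turn [-0.0006 -0.0013 -0.0061]
dot 19 90.1 0.016
hub [ 533.1 -457.3] z 0.1998 bore [ 0.0094  0.5331 -0.4568] collar ((551.9818115234375, -397.2671203613281), 20.124217987060547)
red tip 169 [ 0.5521 -0.3971] brass 29 [ 0.5526 -0.3874  0.0786] from tip (np.float64(87.4), np.float64(0.0097)) from given (np.float64(82.6), np.float64(0.01))
key crop origin 245 103 scale 6; hub crop scale 4, x0 at 360
```

View pics/r1.png

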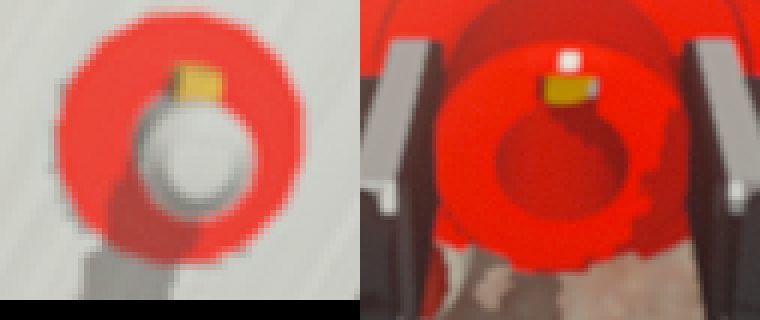

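send_rows --steps "0 0 0 0.0147 0.0054 0 0;0 0 0 0.0147 0.0054 0 0;0 0 0 0.0147 0.0054 0.01 0;0 0 0 0.0147 0.0054 0.014 0;0 0 0.087 0 0 0.02 0;0 0 0 0 0 0.02 0;0 0 0 0 0 0 0;0 0 0 0 0 0 0"

```text
time_s: 31.32
tcp_pos: [0.5515, -0.3929, 0.1221]
ee_rot: [0.723, 0.69, -0.0, -0.001]
contact_force: [-1.0, 0.3, -0.4]
width: 0.0339
grasp_force: 50.4
```

Run:
```python
from h import *
go([.5511,-.3948,.076],87.2)
```

```text
t 31.32 tcp [ 0.5515 -0.3929  0.1221] yaw 87.33 w 0.0339 q6 -0.59
 shift now [-0.002  -0.0002  0.0461] | shift after turn [-0.0019 -0.0003  0.0461] | turn [-0.0018 -0.0015  0.0022]
```

send_rows --steps "0 0 0 -0.002 -0.0003 0.006 0;0 0 0 0 0 0.005 0;0 0 0 0 0 0.005 0;0 0 0 0 0 0.003 0;0 0 0 0 0 0 0;0 0 0 0 0 0 0"

```text
time_s: 31.82
tcp_pos: [0.5511, -0.3968, 0.1039]
ee_rot: [0.724, 0.689, 0.0, -0.0]
contact_force: [1.3, 2.4, -2.5]
width: 0.0341
grasp_force: 50.3
```

send_rows --steps "0 0 0 0 0 0.004 0;0 0 0 0 0 0.004 0;0 0 0 0 0 0 0;0 0 0 0 0 0 0"

```text
time_s: 32.15
tcp_pos: [0.551, -0.3965, 0.0954]
ee_rot: [0.724, 0.69, 0.0, -0.001]
contact_force: [0.7, 5.5, -4.0]
width: 0.0342
grasp_force: 50.4
```

send_rows --steps "0 0 0 0.0015 0 0.004 0;0 0 0 0 0 0.004 0;0 0 0 0 0 0.004 0;0 0 0 0 0 0 0;0 0 0 0 0 0 0"

```text
time_s: 32.57
tcp_pos: [0.5513, -0.3958, 0.0838]
ee_rot: [0.724, 0.69, 0.0, 0.0]
contact_force: [0.6, 2.5, -2.1]
width: 0.0338
grasp_force: 50.5
```

send_rows --steps "0 0 0 0.0005 0 0.004 0;0 0 0 0 0 0.004 0;0 0 0 0 0 0.002 0;0 0 0 0 0 0 0;0 0 0 0 0 0 0"

```text
time_s: 32.98
tcp_pos: [0.5518, -0.3958, 0.076]
ee_rot: [0.724, 0.69, 0.0, 0.001]
contact_force: [-3.4, 4.0, 12.4]
width: 0.0341
grasp_force: 51.9
```

send_rows --steps "0 0 0 0 0 0 0;0 0 0 0 0 0 0.55;0 0 0 0 0 0 0.55;0 0 0 0 0 0 0.55;0 0 0 0 0 0 0.55;0 0 0 0 0 -0.03 0.55;0 0 0 0 0 -0.04 0.55;0 0 0 0 0 -0.04 0.55;0 0 0 0 0 -0.03 0.55;0 0 0 0 0 0 0.55;0 0 0 0 0 0 0.55"

```text
time_s: 33.9
tcp_pos: [0.5524, -0.3961, 0.2167]
ee_rot: [0.724, 0.69, 0.0, 0.003]
contact_force: [-0.3, 0.2, -0.9]
width: 0.0469
grasp_force: 0.0
```

Run:
```python
from h import *
go([.437,-.0165,.18],-42)
im,d=camera('wrist'); W=cloud('wrist',d); wheels(im,W,('red',),.058,AX['red']); wheels(im,W,('green',),.058,AX['green'])
im,d=camera('top'); W=cloud('top',d)
wheels(im,W,('blue',))
```

```text
t 33.9 tcp [ 0.5524 -0.3961  0.2167] yaw 87.2 w 0.0469 q6 -0.59
 shift now [ 0.3737 -0.134   0.0349] | shift after turn [-0.3398 -0.2049  0.0367] | turn [ 0.006  -0.0036  2.2549]
red hub [ 0.5514 -0.3984] r 18.0 z 0.0871 | all [ 551.3 -398.5] 35.0 | dot 193 ang 104.7 rd 0.0035
green hub [ 0.5891 -0.3227] r 17.9 z 0.0872 | all [ 588.2 -321.8] 33.5 | dot 279 ang 129.9 rd 0.0013
blue hub [ 0.437  -0.0153] r 18.2 z 0.0318 | all [436.4 -15.5] 34.9 | dot 1 ang -84.6 rd 0.0159
```

send_rows --steps "0 0 0 0.034 -0.0122 0.002 0.55;0 0 0 0.034 -0.0122 0.002 0.55;0 0 0 0.034 -0.0122 0.002 0.55;0 0 0 0.034 -0.0122 0.002 0.55;0 0 0 0.034 -0.0122 0.002 0.55;0 0 0 0.034 -0.0122 0.002 0.55;0 0 0 0.034 -0.0122 0.002 0.55;0 0 0 0.034 -0.0122 0.002 0.55;0 0 0 0.034 -0.0122 0.002 0.55;0 0 0 0.034 -0.0122 0.002 0.55;0 0 0 0.034 -0.0122 0.002 0.55;0 0 0.125 0 0 0 0.55"

```text
time_s: 35.0
tcp_pos: [0.4314, -0.0109, 0.1897]
ee_rot: [0.765, 0.645, -0.002, -0.002]
contact_force: [0.1, -1.1, -0.3]
width: 0.047
grasp_force: 0.0
```

send_rows --steps "0 0 0.125 0 0 0 0.55;0 0 0.125 0 0 0 0.55;0 0 0.125 0 0 0 0.55;0 0 0.125 0 0 0 0.55;0 0 0.125 0 0 0 0.55;0 0 0.125 0 0 0 0.55;0 0 0.125 0 0 0 0.55;0 0 0.125 0 0 0 0.55;0 0 0.125 0 0 0 0.55;0 0 0.125 0 0 0 0.55;0 0 0.125 0 0 0 0.55;0 0 0.125 0 0 0 0.55"

```text
time_s: 36.0
tcp_pos: [0.4343, -0.0151, 0.1903]
ee_rot: [0.999, -0.055, -0.002, 0.0]
contact_force: [-0.6, -0.2, 0.1]
width: 0.0467
grasp_force: 0.0
```

send_rows --steps "0 0 0.125 0 0 0 0.55;0 0 0.125 0 0 0 0.55;0 0 0.125 0 0 0 0.55;0 0 0.125 0 0 0 0.55;0 0 0.125 0 0 0 0.55;0 0 0 0 0 0 0.55;0 0 0 0 0 0 0.55"

```text
time_s: 36.58
tcp_pos: [0.4347, -0.0151, 0.1908]
ee_rot: [0.935, -0.354, -0.001, 0.0]
contact_force: [-0.6, 0.0, -0.5]
width: 0.0471
grasp_force: 0.0
```

Run:
```python
from h import *
go([.437,-.016,.06],-42)
im,d=camera('wrist'); W=cloud('wrist',d); wheels(im,W,('blue',),0,(.437,-.016))
```

```text
t 36.58 tcp [ 0.4347 -0.0151  0.1908] yaw -41.51 w 0.0471 q6 2.23
 shift now [ 0.0025 -0.0011  0.1308] | shift after turn [ 0.0023 -0.0009  0.1308] | turn [0.0015 0.0014 0.0086]
blue hub [ 0.4353 -0.0151] r 18.1 z 0.0315 | all [436.1 -15.3] 34.7 | dot 15 ang -79.2 rd 0.0152
```

send_rows --steps "0 0 0 0.0016 -0.0006 0.035 0.55;0 0 0 0 0 0.035 0.55;0 0 0 0 0 0.035 0.55;0 0 0 0 0 0.025 0.55;0 0 0 0 0 0 0.55;0 0 0 0 0 0 0.55"

```text
time_s: 37.13
tcp_pos: [0.4361, -0.0157, 0.0611]
ee_rot: [0.935, -0.355, -0.002, 0.001]
contact_force: [0.1, 0.1, 0.1]
width: 0.0471
grasp_force: 0.0
```

Run:
```python
from h import *
go([.4362,-.0157,.016],-42)
```

```text
t 37.13 tcp [ 0.4361 -0.0157  0.0611] yaw -41.6 w 0.0471 q6 2.23
 shift now [ 0.0002 -0.0002  0.0451] | shift after turn [ 0.0001 -0.0001  0.0451] | turn [0.0023 0.0024 0.0069]
```

send_rows --steps "0 0 0 0 0 0.02 0.55;0 0 0 0 0 0.015 0.55;0 0 0 0 0 0.01 0.55;0 0 0 0 0 0 0.55;0 0 0 0 0 0 0.3;0 0 0 0 0 0 0;0 0 0 0 0 0 0;0 0 0 0 0 0 0;0 0 0 0 0 0 0;0 0 0 0 0 0 0"

```text
time_s: 37.97
tcp_pos: [0.4382, -0.0158, 0.0183]
ee_rot: [0.934, -0.356, 0.001, -0.0]
contact_force: [-0.8, 0.5, 8.2]
width: 0.0337
grasp_force: 50.4
```

send_rows --steps "0 0 0 0 0 -0.02 0;0 0 0 0 0 -0.03 0;0 0 0 0 0 -0.03 0;0 0 0 0 0 -0.03 0;0 0 0 0 0 -0.03 0;0 0 0 0 0 -0.03 0;0 0 0 0 0 0 0"

```text
time_s: 38.55
tcp_pos: [0.4405, -0.016, 0.1927]
ee_rot: [0.934, -0.356, 0.005, -0.001]
contact_force: [0.9, 0.2, -1.1]
width: 0.0336
grasp_force: 50.4
```

send_rows --steps "0 0 -0.125 0 0 0 0;0 0 -0.125 0 0 0 0;0 0 -0.125 0 0 0 0;0 0 -0.125 0 0 0 0;0 0 -0.125 0 0 0 0;0 0 -0.125 0 0 0 0;0 0 -0.125 0 0 0 0;0 0 -0.125 0 0 0 0;0 0 -0.125 0 0 0 0;0 0 -0.125 0 0 0 0;0 0 -0.125 0 0 0 0;0 0 -0.125 0 0 0 0"

```text
time_s: 39.55
tcp_pos: [0.4369, -0.0158, 0.187]
ee_rot: [0.925, 0.379, 0.0, 0.0]
contact_force: [-1.0, -0.7, -0.4]
width: 0.0336
grasp_force: 50.4
```

send_rows --steps "0 0 -0.125 0 0 0 0;0 0 -0.125 0 0 0 0;0 0 -0.125 0 0 0 0;0 0 -0.125 0 0 0 0;0 0 -0.125 0 0 0 0;0 0 -0.125 0 0 0 0;0 0 -0.125 0 0 0 0;0 0 -0.045 0 0 0 0;0 0 0 0 0 0 0"

```text
time_s: 40.3
tcp_pos: [0.4369, -0.0158, 0.187]
ee_rot: [0.662, 0.749, 0.0, 0.0]
contact_force: [-0.4, 0.4, -1.6]
width: 0.0334
grasp_force: 50.4
```

Run:
```python
from h import *
go([.6268-.02,-.2477-.06,.19],97)
```

```text
t 40.3 tcp [ 0.4369 -0.0158  0.187 ] yaw 97.03 w 0.0334 q6 -0.19
 shift now [-0.3105  0.1329 -0.0028] | shift after turn [-0.3105  0.1331 -0.003 ] | turn [0.0005 0.0005 0.0006]
```

send_rows --steps "0 0 0 -0.0345 0.0148 0 0;0 0 0 -0.0345 0.0148 0 0;0 0 0 -0.0345 0.0148 0 0;0 0 0 -0.0345 0.0148 0 0;0 0 0 -0.0345 0.0148 0 0;0 0 0 -0.0345 0.0148 0 0;0 0 0 -0.0345 0.0148 0 0;0 0 0 -0.0345 0.0148 0 0;0 0 0 -0.0345 0.0148 0 0;0 0 0 0 0 0 0;0 0 0 0 0 0 0;0 0 0 0 0 0 0"

```text
time_s: 41.3
tcp_pos: [0.6061, -0.3075, 0.1864]
ee_rot: [0.664, 0.748, -0.0, -0.001]
contact_force: [0.3, 0.7, -1.7]
width: 0.0337
grasp_force: 50.5
```

Run:
```python
from h import *
go([.6272,-.2459,.12],97)
im,d=camera('wrist'); W=cloud('wrist',d); held(im,W,'blue',AX,'b1.png')
```

```text
t 41.3 tcp [ 0.6061 -0.3075  0.1864] yaw 96.84 w 0.0337 q6 -0.61
 shift now [0.0586 0.0283 0.0664] | shift after turn [0.0586 0.0284 0.0664] | turn [-0.0008 -0.0008 -0.0028]
dot 22 54.2 0.0157
hub [ 607.9 -310.5] z 0.1994 bore [ 0.0094  0.6079 -0.31  ] collar ((627.4947509765625, -247.31187438964844), 19.795475006103516)
blue tip 174 [ 0.628  -0.2475] brass 20 [ 0.6339 -0.2395  0.0785] from tip (np.float64(53.2), np.float64(0.01)) from given (np.float64(49.0), np.float64(0.0109))
key crop origin 252 102 scale 6; hub crop scale 4, x0 at 360
```

View pics/b1.png

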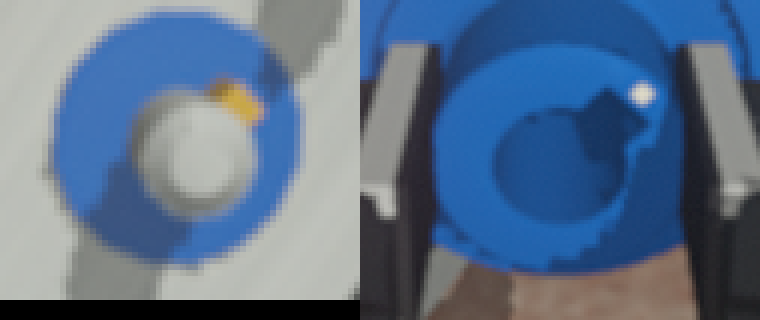

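send_rows --steps "0 0 0 0.0145 0.007 0 0;0 0 0 0.0145 0.007 0 0;0 0 0 0.0145 0.007 0.01 0;0 0 0 0.0145 0.007 0.014 0;0 0 0.08 0 0 0.02 0;0 0 0 0 0 0.02 0;0 0 0 0 0 0 0;0 0 0 0 0 0 0"

```text
time_s: 42.02
tcp_pos: [0.6272, -0.2448, 0.122]
ee_rot: [0.692, 0.722, -0.0, -0.001]
contact_force: [-0.5, -0.0, -1.6]
width: 0.0339
grasp_force: 50.4
```

Run:
```python
from h import *
go([.6271,-.2456,.076],92.3)
```

```text
t 42.02 tcp [ 0.6272 -0.2448  0.122 ] yaw 92.47 w 0.0339 q6 -0.43
 shift now [-0.0009 -0.      0.046 ] | shift after turn [-0.0008 -0.0001  0.046 ] | turn [-0.0021 -0.0011  0.003 ]
```

send_rows --steps "0 0 0 -0.0009 0 0.006 0;0 0 0 0 0 0.005 0;0 0 0 0 0 0.005 0;0 0 0 0 0 0.003 0;0 0 0 0 0 0 0;0 0 0 0 0 0 0"

```text
time_s: 42.52
tcp_pos: [0.627, -0.247, 0.1037]
ee_rot: [0.693, 0.721, 0.0, -0.001]
contact_force: [-1.1, 4.8, -2.6]
width: 0.0339
grasp_force: 50.6
```

send_rows --steps "0 0 0 0 0 0.004 0;0 0 0 0 0 0.004 0;0 0 0 0 0 0 0;0 0 0 0 0 0 0"

```text
time_s: 42.85
tcp_pos: [0.6271, -0.2468, 0.0956]
ee_rot: [0.693, 0.721, 0.0, -0.001]
contact_force: [-2.0, 5.5, -2.3]
width: 0.0333
grasp_force: 50.6
```

send_rows --steps "0 0 0 0.0015 0 0.004 0;0 0 0 0 0 0.004 0;0 0 0 0 0 0.004 0;0 0 0 0 0 0 0;0 0 0 0 0 0 0"

```text
time_s: 43.27
tcp_pos: [0.6272, -0.246, 0.0835]
ee_rot: [0.692, 0.721, -0.0, -0.0]
contact_force: [-2.3, 4.4, -3.4]
width: 0.0338
grasp_force: 50.5
```

send_rows --steps "0 0 0 0.0005 0 0.004 0;0 0 0 0 0 0.004 0;0 0 0 0 0 0.002 0;0 0 0 0 0 0 0;0 0 0 0 0 0 0"

```text
time_s: 43.68
tcp_pos: [0.6277, -0.2453, 0.0762]
ee_rot: [0.692, 0.721, 0.0, -0.0]
contact_force: [-7.7, 9.2, 14.6]
width: 0.0338
grasp_force: 52.6
```

send_rows --steps "0 0 0 0 0 0 0;0 0 0 0 0 0 0.55;0 0 0 0 0 0 0.55;0 0 0 0 0 0 0.55;0 0 0 0 0 0 0.55;0 0 0 0 0 -0.03 0.55;0 0 0 0 0 -0.04 0.55;0 0 0 0 0 -0.04 0.55;0 0 0 -0.02 0 -0.03 0.55;0 0 0 -0.03 0 0 0.55;0 0 0 -0.03 0 0 0.55;0 0 0 0 0 0 0.55"

```text
time_s: 44.68
tcp_pos: [0.6314, -0.3312, 0.2156]
ee_rot: [0.694, 0.72, -0.0, 0.003]
contact_force: [-0.8, 0.3, 0.7]
width: 0.0469
grasp_force: 0.0
```

send_rows --steps "0 0 0.125 0 0 0 0.5;0 0 0.125 0 0 0 0.5;0 0 0.125 0 0 0 0.5;0 0 0.125 0 0 0 0.5;0 0 0.01 0 0 0 0.5;0 0 0 0 0 0 0.5;0 0 0 0 0 0 0.5"

```text
time_s: 45.27
tcp_pos: [0.631, -0.3256, 0.2141]
ee_rot: [0.851, 0.525, 0.0, 0.0]
contact_force: [0.4, 0.2, 0.2]
width: 0.0423
grasp_force: 0.0
```

Run:
```python
from h import *
go([.4827,-.2541,.18],63.16)
im,d=camera('wrist'); W=cloud('wrist',d); save(im,'w8.png')
for n in AX: wheels(im,W,(n,),.058,AX[n])
```

```text
t 45.27 tcp [ 0.631  -0.3256  0.2141] yaw 63.34 w 0.0423 q6 -0.03
 shift now [-0.0026 -0.1646  0.034 ] | shift after turn [-0.0031 -0.1646  0.0341] | turn [0.0006 0.     0.0031]
blue hub [ 0.6291 -0.2492] r 18.0 z 0.0893 | all [ 628.9 -248.8] 34.4 | dot 251 ang 79.5 rd 0.0019
green hub [ 0.591  -0.3239] r 18.2 z 0.0894 | all [ 590.9 -322.8] 33.9 | dot 224 ang 72.2 rd 0.0021
red hub [ 0.5543 -0.398 ] r 18.0 z 0.0895 | all [ 551.8 -397. ] 34.6 | dot 94 ang 24.6 rd 0.0012
```

View pics/w8.png

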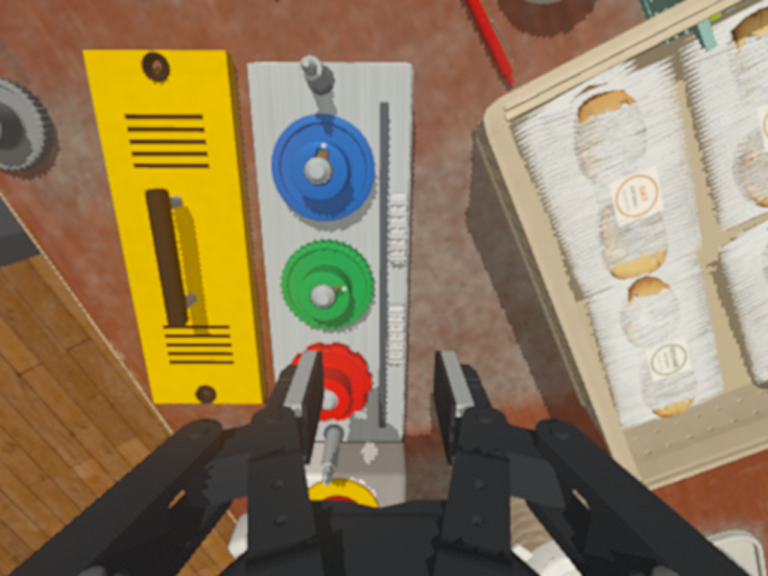

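All three wheels sit at equal height (hub tops 0.0893–0.0895) with their dots over the keys, and the guard lies at the left of the frame. Now I'll regrip the guard.

send_rows --steps "0 0 0 -0.0012 -0.0328 0 0.5;0 0 0 -0.0012 -0.0328 0 0.5;0 0 0 -0.0012 -0.0328 0 0.5;0 0 0 -0.0012 -0.0328 0 0.5;0 0 0 -0.0012 -0.0328 0 0.5;0 0 0 0 0 0.035 0.5;0 0 0 0 0 0.035 0.5;0 0 0 0 0 0.035 0.5;0 0 0 0 0 0.03 0.5;0 0 0 0 0 0 0.5;0 0 0 0 0 0 0.5"

```text
time_s: 46.23
tcp_pos: [0.4812, -0.2565, 0.0783]
ee_rot: [0.852, 0.524, -0.001, -0.001]
contact_force: [0.3, -0.8, 0.1]
width: 0.0427
grasp_force: 0.0
```

Run:
```python
from h import *
go([.4816,-.2576,.025],63.16)
```

```text
t 46.23 tcp [ 0.4812 -0.2565  0.0783] yaw 63.21 w 0.0427 q6 -0.04
 shift now [-0.0008  0.0009  0.0533] | shift after turn [-0.0008  0.0008  0.0533] | turn [-0.0025 -0.0002  0.0009]
```

send_rows --steps "-0.0025 0 0 -0.0008 0.0008 0.02 0.5;0 0 0 0 0 0.02 0.5;0 0 0 0 0 0.0125 0.5;0 0 0 0 0 0 0.5;0 0 0 0 0 0 0;0 0 0 0 0 0 0;0 0 0 0 0 0 0;0 0 0 0 0 0 0;0 0 0 0 0 0 0;0 0 0 0 0 0 0" --newtons 80

```text
time_s: 47.07
tcp_pos: [0.4832, -0.2585, 0.0284]
ee_rot: [0.852, 0.524, 0.001, 0.002]
contact_force: [-1.7, 0.1, 4.9]
width: 0.0126
grasp_force: 78.7
```

send_rows --steps "0 0 0 0 0 -0.02 0;0 0 0 0 0 -0.03 0;0 0 0 0 0 -0.03 0;0 0 0 0 0 -0.03 0;0 0 0 0 0 -0.03 0;0 0 0 0 0 -0.02 0;0 0 0 0 0 0 0;0 0 0 0 0 0 0"

```text
time_s: 47.73
tcp_pos: [0.4825, -0.2581, 0.1879]
ee_rot: [0.852, 0.524, 0.002, 0.003]
contact_force: [-1.0, 0.3, -5.4]
width: 0.0127
grasp_force: 79.3
```

Run:
```python
from h import *
go([.5900,-.3270,.17],63.1)
```

```text
t 47.73 tcp [ 0.4825 -0.2581  0.1879] yaw 63.14 w 0.0127 q6 -0.04
 shift now [-0.0129  0.1269  0.0187] | shift after turn [-0.0128  0.1271  0.0179] | turn [0.0063 0.0001 0.0007]
```

send_rows --steps "0.006 0 0 -0.003 0.025 0 0;0 0 0 -0.003 0.034 0 0;0 0 0 -0.003 0.034 0 0;0 0 0 -0.003 0.034 0 0;0 0 0 0 0 0.005 0;0 0 0 0 0 0.005 0;0 0 0 0 0 0 0;0 0 0 0 0 0 0;0 0 0 0 0 0 0"

```text
time_s: 48.48
tcp_pos: [0.5887, -0.3253, 0.1757]
ee_rot: [0.852, 0.524, -0.001, -0.002]
contact_force: [0.7, -0.8, -4.1]
width: 0.0127
grasp_force: 79.7
```

Run:
```python
from h import *
go([.5900,-.3270,.14],63.1)
im,d=camera('wrist'); W=cloud('wrist',d); save(im,'w9.png'); np.save('w9i.npy',im);np.save('w9W.npy',W)
hsv=cv2.cvtColor(im,cv2.COLOR_RGB2HSV); H,S,V=[hsv[...,k].astype(int) for k in range(3)]
z=observe()['tcp_pos'][2]-.0164+.004
y=(H>18)&(H<36)&(S>140)&(V>110)&(abs(W[...,2]-z)<.008)
n,l,s,cc=cv2.connectedComponentsWithStats(y.astype(np.uint8)); k=1+np.argmax(s[1:,4]); P=W[l==k]; print(s[k],np.median(P[:,2]),cv2.minAreaRect((P[:,:2]*1000).astype(np.float32)))
```

```text
t 48.48 tcp [ 0.5887 -0.3253  0.1757] yaw 63.14 w 0.0127 q6 -0.05
 shift now [-0.001   0.0021  0.0357] | shift after turn [-0.001   0.0019  0.0357] | turn [-0.0048 -0.0001  0.0007]
[  145     0   215   283 42415] 0.16313003976061102 ((610.79638671875, -284.8560791015625), (163.55636596679688, 105.1515884399414), 63.045413970947266)
```

View pics/w9.png

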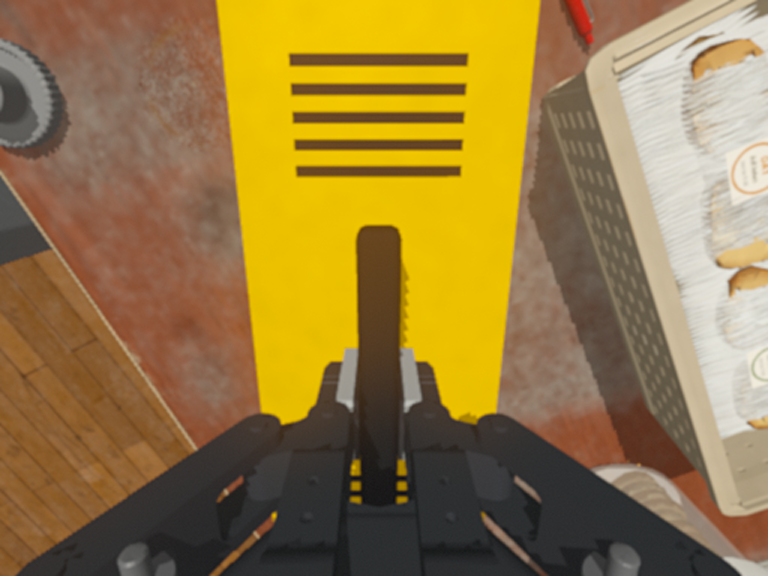

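send_rows --steps "-0.0048 0 0 -0.001 0.0019 0.01 0;0 0 0 0 0 0.015 0;0 0 0 0 0 0.015 0;0 0 0 0 0 0 0;0 0 0 0 0 0 0;0 0 0 0 0 0 0"

```text
time_s: 49.03
tcp_pos: [0.5915, -0.328, 0.1371]
ee_rot: [0.852, 0.523, 0.001, 0.001]
contact_force: [-0.5, -0.7, -4.2]
width: 0.013
grasp_force: 79.6
```

Run:
```python
from h import *
go([.5900,-.3270,.1154],63.2)
im,d=camera('top'); W=cloud('top',d); save(im[100:260,190:380],'t9.png',4)
```

```text
t 49.03 tcp [ 0.5915 -0.328   0.1371] yaw 63.13 w 0.013 q6 -0.06
 shift now [ 0.0002 -0.0018  0.0217] | shift after turn [ 0.0002 -0.0018  0.0217] | turn [ 0.0031  0.     -0.0012]
```

View pics/t9.png

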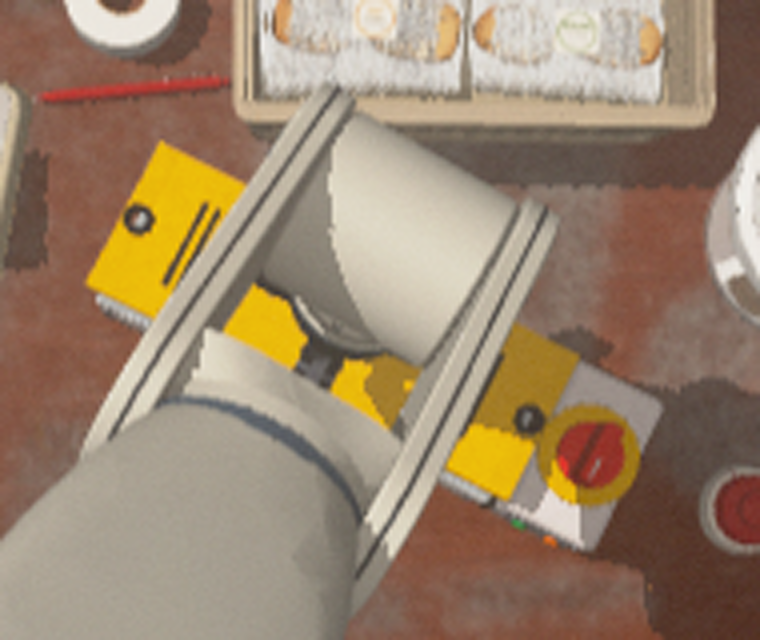

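Both black-ringed holes show a pin tip roughly centred, at (140,219) and (530,420). I'll lower it.

send_rows --steps "0.003 0 0 0 -0.0013 0.004 0;0 0 0 0 0 0.004 0;0 0 0 0 0 0.003 0;0 0 0 0 0 0 0;0 0 0 0 0 0 0"

```text
time_s: 49.5
tcp_pos: [0.5895, -0.3269, 0.1251]
ee_rot: [0.852, 0.523, -0.001, -0.001]
contact_force: [-2.0, 0.7, -3.6]
width: 0.0125
grasp_force: 79.9
```

send_rows --steps "0 0 0 0 0 0.004 0;0 0 0 0 0 0.003 0;0 0 0 0 0 0 0;0 0 0 0 0 0 0"

```text
time_s: 49.83
tcp_pos: [0.5892, -0.3267, 0.1176]
ee_rot: [0.852, 0.523, -0.001, -0.001]
contact_force: [-3.2, 1.3, -5.8]
width: 0.012
grasp_force: 79.7
```

send_rows --steps "-0.003 0 0 0 0 0.003 0;0 0 0 0 0 0.001 0;0 0 0 0 0 0 0;0 0 0 0 0 0 0"

```text
time_s: 50.17
tcp_pos: [0.5894, -0.3269, 0.1152]
ee_rot: [0.852, 0.523, 0.0, 0.0]
contact_force: [-7.0, 3.8, 3.8]
width: 0.0126
grasp_force: 80.9
```

send_rows --steps "0 0 0 0 0 0 0.3;0 0 0 0 0 0 0.5;0 0 0 0 0 0 0.5;0 0 0 0 0 0 0.5;0 0 0 0 0 -0.02 0.5;0 0 0 0 0 -0.03 0.5;0 0 0 0 0 -0.03 0.5;0 0 0 0 0 -0.01 0.5;0 0 0 0 0 0 0.5;0 0 0 0 0 0 0.5"

```text
time_s: 51.0
tcp_pos: [0.59, -0.3272, 0.2046]
ee_rot: [0.852, 0.523, 0.001, 0.001]
contact_force: [0.5, -0.2, -0.0]
width: 0.0426
grasp_force: 0.0
```

Run:
```python
from h import *
im,d=camera('wrist'); W=cloud('wrist',d)
hsv=cv2.cvtColor(im,cv2.COLOR_RGB2HSV); H,S,V=[hsv[...,k].astype(int) for k in range(3)]
y=(H>18)&(H<36)&(S>140)&(V>110)&(abs(W[...,2]-.1)<.02)
n,l,s,cc=cv2.connectedComponentsWithStats(y.astype(np.uint8)); k=1+np.argmax(s[1:,4]); P=W[l==k]; P=P[abs(P[:,2]-np.median(P[:,2]))<.004]
c=np.linalg.lstsq(np.c_[P[:,:2]-P[:,:2].mean(0),np.ones(len(P))],P[:,2],rcond=None)[0]; print('slope,z',c.round(4))
im,d=camera('top'); W=cloud('top',d)
i=im.astype(int); m=(i[...,0]>130)&(i[...,1]>100)&(i[...,2]<90)&(W[...,2]>.09)&(W[...,2]<.115); m[:,335:]=False
P=W[m]; c=np.linalg.lstsq(np.c_[P[:,:2]-P[:,:2].mean(0),np.ones(len(P))],P[:,2],rcond=None)[0]; print('top slope,z',c.round(4))
go([.508,-.4925,.18],-27+180)
```

```text
slope,z [-0.0258  0.0121  0.1009]
top slope,z [-0.0115  0.0134  0.1021]
t 51.1 tcp [ 0.5889 -0.3266  0.2026] yaw 63.13 w 0.0429 q6 -0.06
 shift now [-0.1846  0.0028  0.0226] | shift after turn [-0.0032 -0.1846  0.0226] | turn [-3.0000e-04 -5.0000e-04 -1.5685e+00]
```

Run:
```python
from h import *
def f(im,d):
    W=cloud('top',d); i=im.astype(int); m=(i[...,0]>130)&(i[...,1]>100)&(i[...,2]<90)&(W[...,2]>.09)&(W[...,2]<.115); m[:,335:]=False
    return m,W
m0,W0=f(np.load('topi.npy'),np.load('topd.npy')); im,d=camera('top'); m1,W1=f(im,d); m=cv2.erode((m0&m1).astype(np.uint8),np.ones((3,3)))>0
for W in(W0,W1):
    P=W[m]; print(m.sum(),np.linalg.lstsq(np.c_[P[:,:2]-P[:,:2].mean(0),np.ones(len(P))],P[:,2],rcond=None)[0].round(4))
    v,u=np.nonzero(m); 
    for s in (u<240,u>295): print('  end z',s.sum(),np.median(P[s][:,2]).round(4))
```

```text
1250 [-0.0002  0.0055  0.1023]
  end z 386 0.1027
  end z 322 0.1019
1250 [-0.0244  0.0165  0.1025]
  end z 386 0.1023
  end z 322 0.1019
```

Compared with the start, the guard leans about 0.027 rad to the back. It sits roughly 1.5 mm too far in +x, against the pins, so I'll regrip and centre it.

send_rows --steps "0 0 0 0 0.0003 0.03 0.5;0 0 0 0 0 0.03 0.5;0 0 0 0 0 0.0265 0.5;0 0 0 0 0 0 0.5;0 0 0 0 0 0 0;0 0 0 0 0 0 0;0 0 0 0 0 0 0;0 0 0 0 0 0 0;0 0 0 0 0 0 0;0 0 0 0 0 0 0"

```text
time_s: 51.98
tcp_pos: [0.5904, -0.3274, 0.1192]
ee_rot: [0.852, 0.524, 0.001, 0.001]
contact_force: [-3.2, 2.0, 3.5]
width: 0.0122
grasp_force: 79.6
```

send_rows --steps "0 0 0 0 0 -0.003 0;0 0 0 0 0 0 0;0 0 0 0 0 0 0;0 0 0 0 0 0 0"

```text
time_s: 52.32
tcp_pos: [0.5902, -0.3273, 0.1208]
ee_rot: [0.852, 0.523, 0.001, 0.001]
contact_force: [-1.4, 0.6, -4.6]
width: 0.0122
grasp_force: 78.5
```

send_rows --steps "0 0 0 0 -0.001 0 0;0 0 0 0 0 0 0;0 0 0 0 0 0 0"

```text
time_s: 52.57
tcp_pos: [0.5896, -0.327, 0.1209]
ee_rot: [0.852, 0.523, 0.001, 0.001]
contact_force: [0.7, -0.1, -4.5]
width: 0.0119
grasp_force: 78.4
```

send_rows --steps "0 0 0 0 -0.001 0 0;0 0 0 0 0 0 0;0 0 0 0 0 0 0"

```text
time_s: 52.82
tcp_pos: [0.5885, -0.3264, 0.121]
ee_rot: [0.852, 0.523, 0.001, 0.001]
contact_force: [-0.9, 0.5, -4.6]
width: 0.0122
grasp_force: 78.4
```

send_rows --steps "0 0 0 0 -0.001 0 0;0 0 0 0 0 0 0;0 0 0 0 0 0 0"

```text
time_s: 53.07
tcp_pos: [0.5876, -0.326, 0.121]
ee_rot: [0.852, 0.523, 0.001, 0.001]
contact_force: [-0.8, -0.8, -4.4]
width: 0.0123
grasp_force: 78.4
```

send_rows --steps "0 0 0 0 -0.001 0 0;0 0 0 0 0 0 0;0 0 0 0 0 0 0"

```text
time_s: 53.32
tcp_pos: [0.5872, -0.3258, 0.1212]
ee_rot: [0.852, 0.523, 0.001, 0.001]
contact_force: [2.1, -1.6, -5.5]
width: 0.0121
grasp_force: 78.1
```

send_rows --steps "0 0 0 0 0.0017 0 0;0 0 0 0 0 0 0;0 0 0 0 0 0.002 0;0 0 0 0 0 0.0012 0;0 0 0 0 0 0 0;0 0 0 0 0 0 0"

```text
time_s: 53.82
tcp_pos: [0.5885, -0.3264, 0.1194]
ee_rot: [0.852, 0.523, 0.001, 0.001]
contact_force: [-2.1, 1.6, 7.4]
width: 0.012
grasp_force: 80.2
```

send_rows --steps "0 0 0 0 0 -0.0005 0;0 0 0 0 0 0 0;0 0 0 0 0 0 0.3;0 0 0 0 0 0 0.3;0 0 0 0 0 0 0.5;0 0 0 0 0 0 0.5;0 0 0 0 0 -0.02 0.5;0 0 0 0 0 -0.03 0.5;0 0 0 0 0 -0.03 0.5;0 0 0 0 0 -0.01 0.5;0 0 0 0 0 0 0.5;0 0 0 0 0 0 0.5"

```text
time_s: 54.82
tcp_pos: [0.588, -0.3261, 0.2081]
ee_rot: [0.852, 0.523, 0.001, 0.001]
contact_force: [0.3, 0.8, -0.9]
width: 0.0429
grasp_force: 0.0
```

```bash
cat > chk.py <<'E'
from h import *
def f(im,d):
    W=cloud('top',d); i=im.astype(int); m=(i[...,0]>130)&(i[...,1]>100)&(i[...,2]<90)&(W[...,2]>.09)&(W[...,2]<.115); m[:,335:]=False
    return m,W
m0,W0=f(np.load('topi.npy'),np.load('topd.npy')); im,d=camera('top'); m1,W1=f(im,d); m=cv2.erode((m0&m1).astype(np.uint8),np.ones((3,3)))>0
for W in(W0,W1):
    P=W[m]; print(m.sum(),np.linalg.lstsq(np.c_[P[:,:2]-P[:,:2].mean(0),np.ones(len(P))],P[:,2],rcond=None)[0].round(4))
P=W1[m1]; print('rect',cv2.minAreaRect((P[:,:2]*1000).astype(np.float32)))
E
python3 chk.py
python3 - <<'E'
from h import *
im,d=camera('wrist'); W=cloud('wrist',d)
hsv=cv2.cvtColor(im,cv2.COLOR_RGB2HSV); H,S,V=[hsv[...,k].astype(int) for k in range(3)]
y=(H>18)&(H<36)&(S>140)&(V>110)&(abs(W[...,2]-.1)<.02)
P=W[y]; P=P[abs(P[:,2]-np.median(P[:,2]))<.004]
print('wrist',np.linalg.lstsq(np.c_[P[:,:2]-P[:,:2].mean(0),np.ones(len(P))],P[:,2],rcond=None)[0].round(4))
go([.508,-.4925,.18],-27+180)
E
```

```text
1244 [-0.      0.0051  0.1023]
1244 [0.0064 0.0011 0.1022]
rect ((722.1974487304688, -248.6703643798828), (508.64471435546875, 461.6531066894531), 2.567868232727051)
wrist [ 0.0033 -0.0027  0.1017]
t 54.92 tcp [ 0.587  -0.3256  0.2063] yaw 63.13 w 0.0428 q6 -0.06
 shift now [-0.1846  0.005   0.0262] | shift after turn [-0.0053 -0.1846  0.0263] | turn [-5.0000e-04 -8.0000e-04 -1.5686e+00]
```

The guard is level now. Next, the knob.

send_rows --steps "0 0 0 -0.037 0.001 0 0.6;0 0 0 -0.037 0.001 0 0.6;0 0 0 -0.037 0.001 0 0.6;0 0 0 -0.037 0.001 0 0.6;0 0 0 -0.0366 0.001 0 0.6;0 0 -0.12 0 0 0 0.6;0 0 -0.12 0 0 0 0.6;0 0 -0.12 0 0 0 0.6;0 0 -0.12 0 0 0 0.6;0 0 -0.12 0 0 0 0.6;0 0 -0.12 0 0 0 0.6;0 0 -0.12 0 0 0 0.6"

```text
time_s: 55.92
tcp_pos: [0.5083, -0.4924, 0.2057]
ee_rot: [0.562, 0.827, 0.0, -0.001]
contact_force: [0.1, 0.6, -0.9]
width: 0.0514
grasp_force: 0.0
```

send_rows --steps "0 0 -0.12 0 0 0 0.6;0 0 -0.12 0 0 0 0.6;0 0 -0.12 0 0 0 0.6;0 0 -0.12 0 0 0 0.6;0 0 -0.12 0 0 0 0.6;0 0 -0.12 0 0 0 0.6;0 0 0 0 0 0 0.6;0 0 0 0 0 0 0.6"

```text
time_s: 56.58
tcp_pos: [0.5085, -0.4925, 0.2064]
ee_rot: [0.239, 0.971, 0.0, -0.0]
contact_force: [0.2, 0.4, 0.0]
width: 0.0516
grasp_force: 0.0
```

```bash
python3 - <<'E'
from h import *
im,d=camera('wrist'); W=cloud('wrist',d); i=im.astype(int); r,g,b=i[...,0],i[...,1],i[...,2]
km=(r>120)&(g<80)&(b<80)&(W[...,2]>.12)&(W[...,2]<.15)&(np.hypot(W[...,0]-.508,W[...,1]+.493)<.04)
print('knob',km.sum(),np.median(W[km],0),cv2.minAreaRect((W[km][:,:2]*1000).astype(np.float32)))
go([.508,-.4935,.112],152)
E
python3 chk.py
```

```text
knob 618 [ 0.50887906 -0.49323623  0.13333989] ((508.97430419921875, -493.7601013183594), (13.497241973876953, 39.36433792114258), 62.20917892456055)
t 56.63 tcp [ 0.5086 -0.4927  0.2068] yaw 152.3 w 0.0514 q6 -1.87
 shift now [ 0.0002 -0.0011  0.0948] | shift after turn [ 0.0002 -0.001   0.0948] | turn [ 0.0007 -0.      0.0052]
2627 [0.0003 0.0015 0.1025]
2627 [ 0.0072 -0.0021  0.1024]
rect ((696.5148315429688, -292.5726013183594), (492.03961181640625, 467.13055419921875), 12.599480628967285)
```

send_rows --steps "0 0 0 0 -0.001 0.03 0.4;0 0 0 0 0 0.03 0.4;0 0 0 0 0 0.02 0.4;0 0 0 0 0 0.0148 0.4;0 0 0 0 0 0 0;0 0 0 0 0 0 0;0 0 0 0 0 0 0;0 0 0 0 0 0 0;0 0 0 0 0 0 0" --newtons 40

```text
time_s: 57.43
tcp_pos: [0.5083, -0.4935, 0.1125]
ee_rot: [0.238, 0.971, 0.0, 0.0]
contact_force: [2.2, -1.6, -20.1]
width: 0.0129
grasp_force: 44.5
```

send_rows --steps "0 0 0.125 0 0 0 0;0 0 0.125 0 0 0 0;0 0 0.125 0 0 0 0;0 0 0.125 0 0 0 0;0 0 0.125 0 0 0 0;0 0 0.125 0 0 0 0;0 0 0.125 0 0 0 0;0 0 0.125 0 0 0 0;0 0 0.125 0 0 0 0;0 0 0.125 0 0 0 0;0 0 0.125 0 0 0 0;0 0 0.125 0 0 0 0"

```text
time_s: 58.43
tcp_pos: [0.5093, -0.4931, 0.1125]
ee_rot: [0.838, 0.546, 0.001, 0.0]
contact_force: [5.4, -0.0, -21.8]
width: 0.0131
grasp_force: 44.1
```

send_rows --steps "0 0 0.06 0 0 0 0;0 0 0 0 0 0 0;0 0 0 0 0 0 0;0 0 0 0 0 0 0.4;0 0 0 0 0 0 0.5;0 0 0 0 0 0 0.5;0 0 0 0 0 -0.03 0.5;0 0 0 0 0 -0.03 0.5;0 0 0 0 0 -0.03 0.5;0 0 0 0 0 -0.03 0.5;0 0 0 0 0 0 0.5;0 0 0 0 0 0 0.5"

```text
time_s: 59.43
tcp_pos: [0.5099, -0.4957, 0.2383]
ee_rot: [0.852, 0.523, 0.001, 0.005]
contact_force: [0.2, -0.1, -0.6]
width: 0.0427
grasp_force: 0.0
```

```bash
python3 - <<'E'
from h import *
im,d=camera('wrist'); W=cloud('wrist',d); i=im.astype(int); r,g,b=i[...,0],i[...,1],i[...,2]
km=(r>120)&(g<80)&(b<80)&(W[...,2]>.12)&(W[...,2]<.15)&(np.hypot(W[...,0]-.508,W[...,1]+.493)<.04)
print('knob',km.sum(),np.median(W[km],0),cv2.minAreaRect((W[km][:,:2]*1000).astype(np.float32)))
E
python3 chk.py
python3 - <<'E'
from h import *
im,d=camera('top'); save(im,'end.png')
E
```

```text
knob 522 [ 0.50901255 -0.49351994  0.13062345] ((509.5978088378906, -492.7193908691406), (40.39862823486328, 13.564642906188965), 62.667476654052734)
2713 [0.0008 0.0023 0.1025]
2713 [ 0.0068 -0.0007  0.1024]
rect ((696.8688354492188, -292.60382080078125), (493.0084533691406, 466.9311218261719), 12.684173583984375)
```

View pics/end.png

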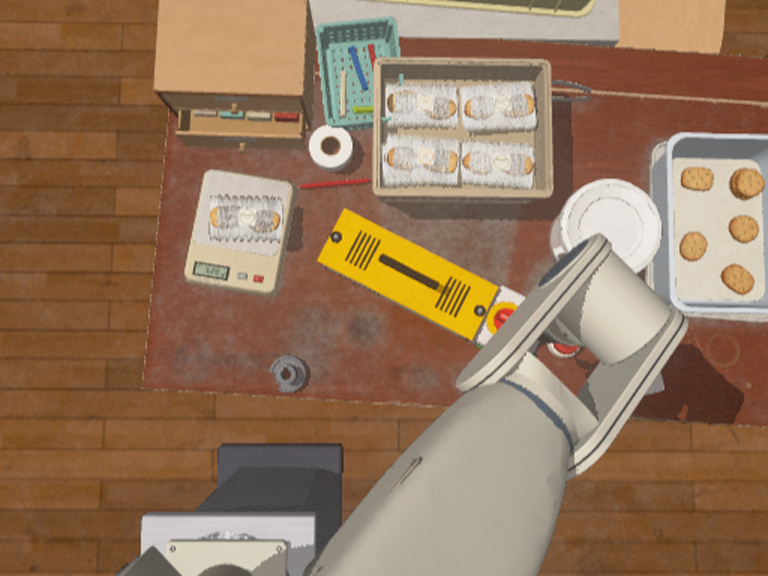

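The guard is on both pins at (336,238) and (481,311), and the knob bar is at 62.7° along the sealer, so it's on. The broken wheel lies flat at (289,373), and the robot is clear of everything.

```bash
python3 -c "from cell import *; print(close_job())"
```

```text
the job is handed in; nothing more can be done
None
```

The job is handed in, with no verdict returned: all three good wheels are home on their own shafts, the broken wheel lies flat on the table, the guard is back on both pins and level, the isolator is on, and the arm is clear.

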